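# Fit the heat collar on a bent pot handle

### The arm

A 6-joint arm with a two-finger parallel gripper is mounted at the origin on the work surface. World frame = base frame: x ahead of the robot, y to its left, z up, the work surface at z = 0. Lengths are in m, angles in rad, forces in N, time in s.
With the tool pointing down it reaches from about 0.35 to 0.85 m from the base axis. Payload 8.1 kg.
Tool frame: the origin (TCP) lies midway between the tips of the shut fingers; the grasp point (between the pads) lies 19 mm behind it; z points along the fingers, y is the line along which they close (so a half turn about z gives the same grasp; the last joint's range is limited). The gripper opens to 93 mm and grips with 3 to 60 N. Pads are 15 mm wide; open, the fingers measure 128 mm over their backs; the gripper's body (75 mm by 188 mm) begins 65 mm behind the grasp point.
Start: joints at [-1.373, 0.13, 1.488, -0, 1.523, -0.085], TCP at [0.167, -0.576, 0.219] pointing down, gripper open.
Joint ranges: [-2.96, 2.96], [-0.89, 2.26], [0.02, 2.5], [-1.34, 4.48], [0, 2.73], [-2.66, 2.66]. Speed limits (rad/s): [2.39, 2.39, 2.79, 3.14, 3.14, 3.14].

### API

Orientations are given as a unit quaternion [w, x, y, z].
In Python, from rig import get_state, capture, calibration, finish_job gives the robot as it stands.
- The arm moves only by the tool apply_moves, never from a script. Its argument "targets" is a list of rows, each an object with "hand": the gripper command: -1 is fully open, 1 is shut, values between are in proportion; "slide": the shift along the world's x, y, z in cm, a list of three; "rot": the turn, a rotation vector about the world's x, y, z in rad, a list of three. A call has 1 to 20 rows; each row is the pose to reach, as a shift and turn from the pose commanded when the call began; what a row does not reach only later rows make up. A row lasts 1/8 s, in which the tool goes at most 62.5 mm and 10.7 degrees, less where a joint would pass 70% of its speed; a pose out of reach is approached as far as the arm can. A call with a gripper value outside its range is refused whole. The fingers move at their own pace and stop on an object; "force" is the grip in N (left out, the last holds). Time passes only in rows, so rows that repeat a pose let the fingers close. It gives the time, the measured TCP pose, the force, the opening and the grip force at its end, in the units of the state.
- get_state(): the state, without advancing time (a new reading comes with each control period).
- capture(name): name is "scene" or "side" or "wrist"; returns the picture (400x640x3 uint8, red, green, blue); there is no depth.
- calibration(name): a dict with "intrinsics" (3x3 intrinsics, pixels), "cam_to_world" (4x4, takes a point from camera to world coordinates). Camera axes: x right, y down, z forward; pixel columns grow to the right and rows downward; lengths in m; the calibration is good to about 2 mm. A picture is of the moment at which its call begins: read the wrist's pose just before it. calibration takes no time and is no camera call; for the wrist camera it gives the pose at the moment of the call.
- finish_job(): hands the job in; it is judged then, once.
The state is a dict: "t": time; "q": joint angles; "joint_velocities": joint speeds; "joint_efforts": joint torques, N m; "tcp_pos": TCP position; "ee_rot": TCP orientation; "wrist_force": force on the tool from outside, world axes, zero at the start; "ft_torque": the same for the moment, N m; "finger_gap": finger opening in m; "gripper_force": force on a finger pad.
Only numpy, scipy, OpenCV 4.12 (cv2) and the standard library are available. Lean on these libraries where they do the work, as an engineer would, in place of code of your own. Each camera call takes 0.05 s, during which the arm holds its last target. There are 200 camera calls.

### The job

Fit the black heat collar to the pot handle held in the clamp: thread it from the green mat onto the free end of the bent rod, slide it along and round the bend without forcing it, so that the polish is not marked (stay under 20 N between collar and handle), and press it firmly home against the flange with a push of about 10 N. Then let go of it, and leave everything else on the bench where it is.

Things in the scene. Friction and masses are not known exactly. Their poses are not given: they have to be found in the camera images.
- collar: The collar to fit: black plastic, octagonal, 32 mm across outer flats (each 13 mm wide), 24 mm long, straight octagonal through bore 13.2 mm across flats, 25 to 50 g. Origin in the middle of the bore, x along the bore (either end may lead), z up at the start. It starts lying on a flat on the mat, bore level, axis 19 mm above the bench, in any place of a row of three collars.
- mat: Fixed green mat, 150 x 230 mm, 3 mm thick, on the bench; origin under its centre. The three collars lie on it in a row along its y axis, about 70 mm apart, bores roughly along the row, so that both sides of each collar are free for the fingers.
- handle_flange: The handle's flange: polished steel disc, 40 mm across, 5 mm thick, rigidly clamped. Origin in the centre of the face the collar must rest on (seated, the collar's origin is 12 mm from it); x points out of the face along the rod, z up. The rod, polished steel 10 mm across, is level, 110 mm above the bench: from the face first a straight short leg of 50 mm along x, then the bend.
- handle_bend (a point): Point on the rod's centre line in the bend, 45 degrees round from the short leg (x 89 mm, y -16 mm in the flange's frame); x along the rod there, away from the flange; z up. It is the same for every handle. The bend has a centre-line radius of 55 mm, in a level plane, towards the flange's -y.
- bend_centre (a point): Centre of the bend's circle (x 50 mm, y -55 mm in the flange's frame; same axes as the flange). After the bend a straight free leg of 90 mm ends in a round tip. At a 90 degree bend it would run along this -y; but handles are bent to between 78 and 102 degrees, as their pots need, which turns the free leg about this point and its tip up to 22 mm sideways. That angle is not measured: see or feel it.
- fixture: Bolted-down holding fixture behind the flange: dark base plate, grey block, toggle clamp with a red lever. Origin at bench height straight below the flange's face centre; its -x points along the short leg. It lies wholly behind the flange (from 20 mm behind the face), its top 35 mm above the rod; all round the rod is free. Fixture and rod do not yield.
- collar_brown: Collar of another model, to be left alone: brown, octagonal, 26 mm across flats, 18 mm long, bore 9 mm. Lies on the mat; origin in the middle of its bore, x along the bore.
- collar_white: The same other model in white, to be left alone; lies on the mat.
- screw_dish: White dish of screws, 108 mm across, 30 mm high, to be left alone. Origin under its centre.
- pot_lid: Steel pot lid, 210 mm across, lying on a black stand 56 mm high at the left, its top 78 mm above the bench, to be left alone. Origin at the centre of its underside.
- grip_sleeve: Black grip sleeve, 85 mm long, 25 mm across, lying in a small blue rest at the right, to be left alone. Origin under its middle, x along it.
Not all that is in view belongs to the job. Of the things shaped like the collar, the black one is meant.

How it is judged:
By the outcome, as a careful person would: the job done as asked, in the order asked, and still so for the second after the job is handed in, with the robot touching nothing.
It also fails if it takes over 72 s, if anything falls off the work surface, if the arm or the gripper's body presses on something with over 40 N, if the wrist force passes 120 N, or if a joint passes its speed limit or range.

## Working session

There is one attempt and no reset: what is moved stays moved. The work goes in short steps, Python scripts to look and compute and a tool call to move; the robot and the scene stay as the last step left them, time stands still between calls to the robot, and variables do not carry over. Pictures are saved under pics/ and viewed, at most 10 in all, crops included, and the job is handed in when it is done.

Besides the shell and the picture viewer there is one more tool, called after ">>>" by a JSON object that holds its "op" and its "data", one argument or row to a line. apply_moves: Moves the arm, as the interface text tells. Its arguments: {"type":"object","properties":{"targets":{"type":"array","items":{"type":"object","properties":{"hand":{"type":"number"},"slide":{"type":"array","items":{"type":"number"}},"rot":{"type":"array","items":{"type":"number"}}}}},"force":{"type":"number"}},"required":["targets"]}

```bash
mkdir -p pics; ls
python3 - <<'E'
from rig import *
import cv2,numpy as np
a=capture("scene");b=capture("side")
for n,i in(("scene",a),("side",b)):
    cv2.imwrite(f"pics/{n}0.png",i[:,:,::-1]); c=calibration(n); print(n,np.round(c["intrinsics"],1).tolist(),np.round(c["cam_to_world"],3).tolist())
c=calibration("wrist");print(np.round(c["cam_to_world"],3).tolist())
print(get_state())
E
```

```text
pics
scene [[361.6, 0.0, 315.2], [0.0, 361.6, 196.8], [0.0, 0.0, 1.0]] [[0.575, 0.446, -0.686, 1.317], [0.818, -0.303, 0.489, -0.451], [0.01, -0.842, -0.539, 0.668], [0.0, 0.0, 0.0, 1.0]]
side [[435.9, 0.0, 320.8], [0.0, 435.9, 197.7], [0.0, 0.0, 1.0]] [[-0.965, -0.203, 0.164, 0.349], [-0.261, 0.728, -0.634, 0.906], [0.01, -0.654, -0.756, 1.099], [0.0, 0.0, 0.0, 1.0]]
[[0.279, -0.924, -0.259, 0.24], [-0.96, -0.269, -0.074, -0.555], [-0.001, 0.27, -0.963, 0.383], [0.0, 0.0, 0.0, 1.0]]
{'t': 0.1, 'q': array([-1.37338518e+00,  1.31081841e-01,  1.48917803e+00,  1.24627137e-05,
        1.52300384e+00, -8.53884941e-02]), 'joint_velocities': array([-0.00116317, -0.00144206, -0.00179614, -0.00095088,  0.00146244,
        0.00021347]), 'joint_efforts': array([ 1.43962221e-03, -5.61338067e+01, -4.93100202e+01,  7.69671751e-02,
        2.90146231e-02, -6.42180794e-05]), 'tcp_pos': array([ 0.16735763, -0.57564691,  0.21769042]), 'ee_rot': array([-8.34562962e-04,  9.90019388e-01,  1.40928752e-01, -4.05601564e-05]), 'wrist_force': array([-0.11294146, -0.62072461, -0.39574441]), 'ft_torque': array([ 2.15795054e-02, -4.84920345e-03, -2.95503714e-05]), 'gripper_force': 0.0, 'finger_gap': 0.09296722676737525}
```

View pics/scene0.png

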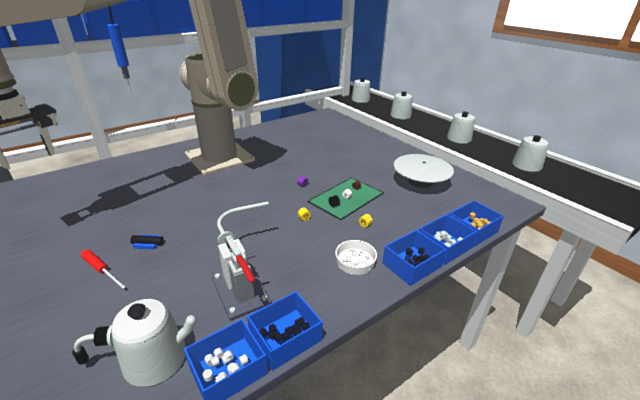

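View pics/side0.png

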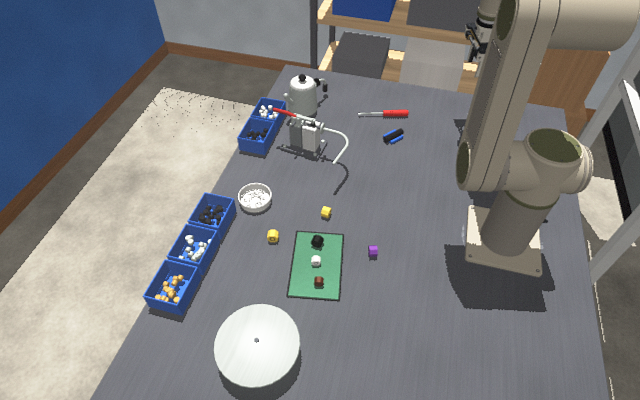

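The scene view shows three collars on the mat: black (334,201), white (347,194) and brown (357,185). In the side view they are at (317,241), (316,261) and (319,281). Black is the one meant. The rod is at scene (220..268, 204..237), with its tip near (268,204), and its tip is near (336,163) in the side view.

```bash
cat > h.py <<'E'
from rig import *
import cv2,numpy as np
def ray(n,uv,cal=None):
    c=cal or calibration(n);T=np.array(c["cam_to_world"]);K=np.array(c["intrinsics"])
    d=T[:3,:3]@np.linalg.inv(K)@np.array([uv[0],uv[1],1.]);return T[:3,3],d/np.linalg.norm(d)
def plane(n,uv,z,cal=None):
    o,d=ray(n,uv,cal);return o+d*(z-o[2])/d[2]
def tri(rays):
    A=np.zeros((3,3));b=np.zeros(3)
    for o,d in rays:
        P=np.eye(3)-np.outer(d,d);A+=P;b+=P@o
    x=np.linalg.solve(A,b);return x,[np.linalg.norm((np.eye(3)-np.outer(d,d))@(x-o)) for o,d in rays]
E
python3 - <<'E'
from h import *
a=cv2.imread("pics/scene0.png");b=cv2.imread("pics/side0.png")
def z(i,x,y,w,h,s):return cv2.resize(i[y:y+h,x:x+w],None,fx=s,fy=s,interpolation=cv2.INTER_CUBIC)
top=np.hstack([z(a,205,195,80,58,5),z(b,290,115,80,58,5)]);bot=np.hstack([z(a,305,175,80,58,5),z(b,282,230,80,58,5)])
cv2.imwrite("pics/crop.png",np.vstack([top,bot]))
for p,q in [((334,201),(317,241)),((347,194),(316,261)),((357,185),(319,281)),((268,204),(336,163))]:print(np.round(tri([ray("scene",p),ray("side",q)])[0],3))
E
```

```text
[0.548 0.172 0.021]
[0.533 0.239 0.017]
[0.508 0.303 0.019]
[ 0.556 -0.075  0.109]
```

View pics/crop.png

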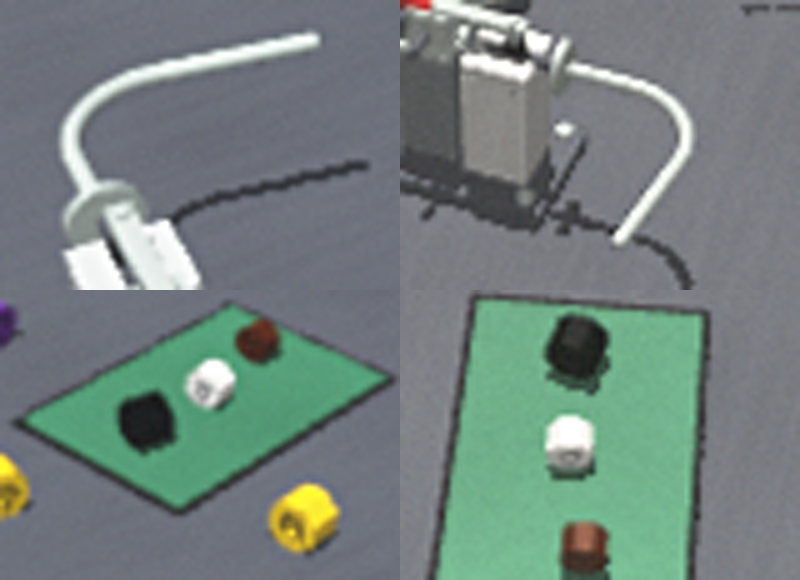

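The crop confirms it: the black octagonal collar is at the mat end nearest the rod (scene 334,201), and the white and brown ones are smaller. I'll move the wrist camera over the rod, then over the collar.

>>> {"op": "apply_moves", "data": {
  "targets": [
    {"hand":-1,"slide":[38,49.6,8],"rot":[0,0,1.585]},
    {"hand":-1,"slide":[38,49.6,8],"rot":[0,0,1.585]},
    {"hand":-1,"slide":[38,49.6,8],"rot":[0,0,1.585]},
    {"hand":-1,"slide":[38,49.6,8],"rot":[0,0,1.585]},
    {"hand":-1,"slide":[38,49.6,8],"rot":[0,0,1.585]},
    {"hand":-1,"slide":[38,49.6,8],"rot":[0,0,1.585]},
    {"hand":-1,"slide":[38,49.6,8],"rot":[0,0,1.585]},
    {"hand":-1,"slide":[38,49.6,8],"rot":[0,0,1.585]},
    {"hand":-1,"slide":[38,49.6,8],"rot":[0,0,1.585]},
    {"hand":-1,"slide":[38,49.6,8],"rot":[0,0,1.585]},
    {"hand":-1,"slide":[38,49.6,8],"rot":[0,0,1.585]},
    {"hand":-1,"slide":[38,49.6,8],"rot":[0,0,1.585]},
    {"hand":-1,"slide":[38,49.6,8],"rot":[0,0,1.585]},
    {"hand":-1,"slide":[38,49.6,8],"rot":[0,0,1.585]}
  ]
}}

```text
t: 1.85
tcp_pos: [0.5468, -0.0814, 0.2985]
ee_rot: [-0.0, 0.596, 0.803, -0.0]
wrist_force: [-0.0, 0.2, -0.6]
finger_gap: 0.0932
gripper_force: 0.0
```

Run:
```python
from h import *
import pickle
s=get_state();c=calibration("wrist");i=capture("wrist")
cv2.imwrite("pics/w1.png",i[:,:,::-1]);pickle.dump(c,open("w1.pkl","wb"))
print(s["t"],s["tcp_pos"],s["ee_rot"],s["q"],s["wrist_force"],np.round(c["intrinsics"],1).tolist(),np.round(c["cam_to_world"],3).tolist())
```

```text
1.85 [ 0.54683827 -0.08141323  0.29854429] [-4.86457328e-05  5.95524009e-01  8.03337499e-01 -1.21649097e-04] [-2.40407643e-01 -1.66377734e-02  1.49660015e+00 -1.87439700e-04
  1.66181417e+00 -5.35385415e-01] [-0.03302609  0.23952822 -0.56935185] [[326.1, 0.0, 316.5], [0.0, 326.1, 197.6], [0.0, 0.0, 1.0]] [[0.957, 0.28, 0.079, 0.526], [0.291, -0.921, -0.259, -0.01], [-0.0, 0.271, -0.963, 0.464], [0.0, 0.0, 0.0, 1.0]]
```

View pics/w1.png

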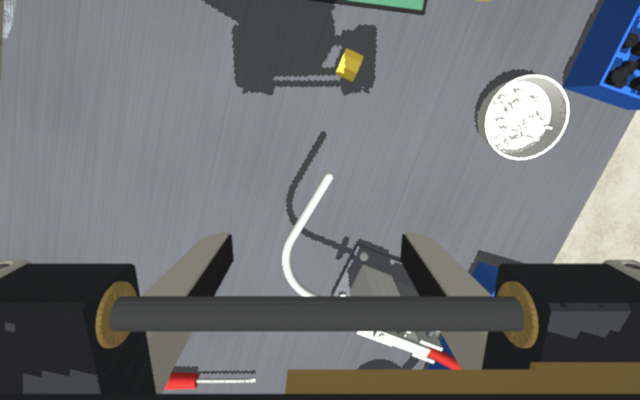

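The wrist view shows the rod tip at (330,178), the free leg running down-left to (288,245), and the flange hidden by the gripper bar. I'll take a second view from 12 cm further back, then go to the collar.

>>> {"op": "apply_moves", "data": {
  "targets": [
    {"hand":-1,"slide":[3,-12,0]},
    {"hand":-1,"slide":[3,-12,0]},
    {"hand":-1,"slide":[3,-12,0]},
    {"hand":-1,"slide":[3,-12,0]},
    {"hand":-1,"slide":[3,-12,0]}
  ]
}}

```text
$.targets[0]: bad value
```

Run:
```python
from h import *
import pickle
s=get_state();c=calibration("wrist");i=capture("wrist")
cv2.imwrite("pics/w2.png",i[:,:,::-1]);pickle.dump(c,open("w2.pkl","wb"))
print(s["t"],s["tcp_pos"])
```

```text
1.9 [ 0.54693821 -0.08128907  0.29864853]
```

>>> {"op": "apply_moves", "data": {
  "targets": [
    {"hand":-1,"slide":[-2,32,-6]},
    {"hand":-1,"slide":[-2,32,-6]},
    {"hand":-1,"slide":[-2,32,-6]},
    {"hand":-1,"slide":[-2,32,-6]},
    {"hand":-1,"slide":[-2,32,-6]},
    {"hand":-1,"slide":[-2,32,-6]},
    {"hand":-1,"slide":[-2,32,-6]},
    {"hand":-1,"slide":[-2,32,-6]},
    {"hand":-1,"slide":[-2,32,-6]}
  ]
}}

```text
$.targets[0]: bad value
```

Run:
```python
from h import *
import pickle
s=get_state();c=calibration("wrist");i=capture("wrist")
cv2.imwrite("pics/w3.png",i[:,:,::-1]);pickle.dump(c,open("w3.pkl","wb"))
print(s["t"],s["tcp_pos"])
a=cv2.imread("pics/w2.png")[100:400,:];b=cv2.imread("pics/w3.png")[:300]
cv2.imwrite("pics/w23.png",np.vstack([a,b]))
```

```text
1.95 [ 0.54703594 -0.08114262  0.2986852 ]
```

View pics/w23.png

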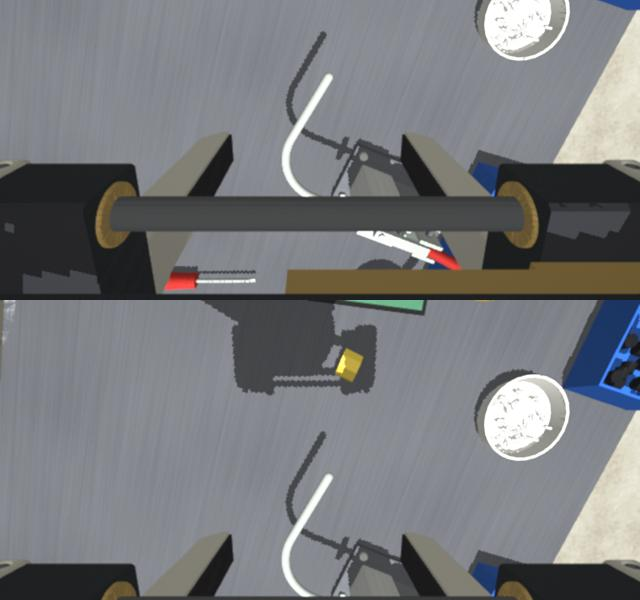

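The moves were refused because rows need "rot", so both pictures are from the old pose. I'll repeat them with "rot" given.

>>> {"op": "apply_moves", "data": {
  "targets": [
    {"hand":-1,"slide":[3,-12,0],"rot":[0,0,0]},
    {"hand":-1,"slide":[3,-12,0],"rot":[0,0,0]},
    {"hand":-1,"slide":[3,-12,0],"rot":[0,0,0]},
    {"hand":-1,"slide":[3,-12,0],"rot":[0,0,0]},
    {"hand":-1,"slide":[3,-12,0],"rot":[0,0,0]}
  ]
}}

```text
t: 2.62
tcp_pos: [0.5774, -0.1992, 0.299]
ee_rot: [0.0, 0.594, 0.804, 0.0]
wrist_force: [-0.1, 0.1, 0.1]
finger_gap: 0.0932
gripper_force: 0.0
```

Run:
```python
from h import *
import pickle
s=get_state();c=calibration("wrist");i=capture("wrist")
cv2.imwrite("pics/w2.png",i[:,:,::-1]);pickle.dump(c,open("w2.pkl","wb"))
print(s["t"],s["tcp_pos"])
```

```text
2.625 [ 0.57741042 -0.19917981  0.298994  ]
```

>>> {"op": "apply_moves", "data": {
  "targets": [
    {"hand":-1,"slide":[-2,32,-6],"rot":[0,0,0]},
    {"hand":-1,"slide":[-2,32,-6],"rot":[0,0,0]},
    {"hand":-1,"slide":[-2,32,-6],"rot":[0,0,0]},
    {"hand":-1,"slide":[-2,32,-6],"rot":[0,0,0]},
    {"hand":-1,"slide":[-2,32,-6],"rot":[0,0,0]},
    {"hand":-1,"slide":[-2,32,-6],"rot":[0,0,0]},
    {"hand":-1,"slide":[-2,32,-6],"rot":[0,0,0]},
    {"hand":-1,"slide":[-2,32,-6],"rot":[0,0,0]},
    {"hand":-1,"slide":[-2,32,-6],"rot":[0,0,0]}
  ]
}}

```text
t: 3.8
tcp_pos: [0.5579, 0.1183, 0.2392]
ee_rot: [0.0, 0.596, 0.803, 0.0]
wrist_force: [-0.6, 0.1, -0.7]
finger_gap: 0.093
gripper_force: 0.0
```

Run:
```python
from h import *
import pickle
s=get_state();c=calibration("wrist");i=capture("wrist")
cv2.imwrite("pics/w3.png",i[:,:,::-1]);pickle.dump(c,open("w3.pkl","wb"))
print(s["t"],s["tcp_pos"])
a=cv2.imread("pics/w2.png")[100:400,:];b=cv2.imread("pics/w3.png")[:300]
cv2.imwrite("pics/w23.png",np.vstack([a,b]))
```

```text
3.8 [0.55793055 0.11832315 0.23916743]
```

View pics/w23.png

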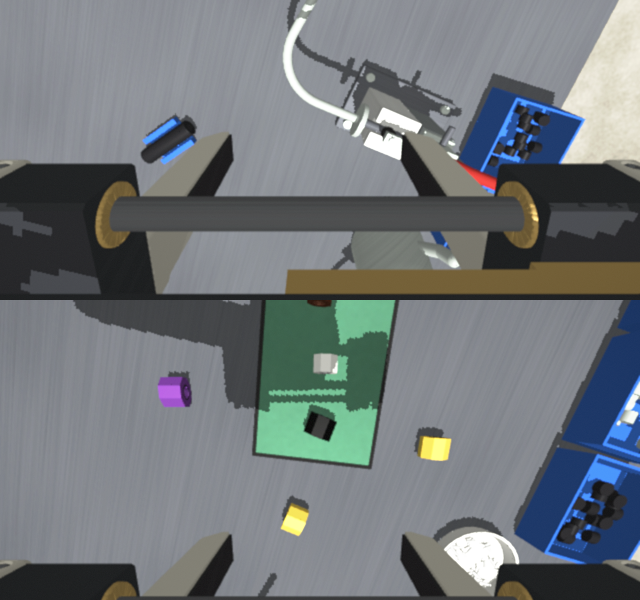

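The lower half shows the collar at w3 (321,126), tilted slightly. The upper half shows the flange disc at about w2 (360,222) and the short leg running to it from the bend. Next I'll measure both.

Run:
```python
from h import *
import pickle
C={k:pickle.load(open(k+".pkl","rb")) for k in("w1","w2","w3")}
I={k:cv2.imread(f"pics/{k}.png") for k in C}
# rod pixels -> plane z=.11
def rodmask(im,x0,x1,y0,y1):
    h=cv2.cvtColor(im,cv2.COLOR_BGR2HSV);m=((h[...,2]>165)&(h[...,1]<60)).astype(np.uint8)
    r=np.zeros_like(m);r[y0:y1,x0:x1]=m[y0:y1,x0:x1]
    n,l,s,_=cv2.connectedComponentsWithStats(r);k=1+np.argmax(s[1:,4]);print(s[k]);return (l==k)
def pts(m,k,z=.11):
    v,u=np.nonzero(m);return np.array([plane("wrist",(a,b),z,C[k]) for a,b in zip(u,v)])[:,:2]
m1=rodmask(I["w1"],270,345,165,292);m2=rodmask(I["w2"],275,352,100,232)
p1=pts(m1,"w1");p2=pts(m2,"w2")
v,u=np.nonzero(m1);j=np.argmin(v);print("tip px w1",u[v<=v.min()+1].mean(),v.min())
# free leg: w1 rows 180..225
leg=m1.copy();leg[:183]=0;leg[220:]=0;q=pts(leg,"w1")
d=cv2.fitLine(q.astype(np.float32),cv2.DIST_L2,0,.01,.01).ravel();d[:2]*=np.sign(d[1])
print("free leg dir deg",np.degrees(np.arctan2(d[1],d[0])),"pt",d[2:])
t=(p1-d[2:])@d[:2];print("tip",d[2:]+d[:2]*t.max())
np.savez("rod.npz",p1=p1,p2=p2)
# centre line samples in w2: per-row means
for vv in range(100,235,8):
    uu=np.nonzero(m2[vv])[0]
    if len(uu):print(vv,uu.min(),uu.max(),np.round(plane("wrist",(uu.mean(),vv),.11,C["w2"])[:2],4))
# collar
h=cv2.cvtColor(I["w3"],cv2.COLOR_BGR2HSV)[95:160,290:350];mm=(h[...,2]<45).astype(np.uint8)
n,l,s,ce=cv2.connectedComponentsWithStats(mm);k=1+np.argmax(s[1:,4])
ct=max(cv2.findContours((l==k).astype(np.uint8),0,2)[0],key=cv2.contourArea)+np.array([290,95]);r=cv2.minAreaRect(ct);print(r,s[k])
W=[plane("wrist",b,.03,C["w3"])[:2] for b in cv2.boxPoints(r)];print(np.round(W,4),np.mean(W,0))
for a,b in zip(W,W[1:]):e=b-a;print(np.linalg.norm(e),np.degrees(np.arctan2(e[1],e[0])))
crop=cv2.resize(I["w3"][85:170,270:370],None,fx=4,fy=4,interpolation=cv2.INTER_CUBIC)
crop2=cv2.resize(I["w2"][140:260,280:420],None,fx=3,fy=3,interpolation=cv2.INTER_CUBIC)
o=np.zeros((360,820,3),np.uint8);o[:340,:400]=crop;o[:360,400:820]=crop2;cv2.imwrite("pics/c3.png",o[:,:800])
```

```text
[ 281  173   52  119 1134]
[ 282  117   70  114 1473]
tip px w1 328.5 173
free leg dir deg 75.35702 pt [ 0.5531262  -0.10974228]
tip [ 0.56231453 -0.07457597]
124 293 303 [ 0.5428 -0.1511]
132 289 299 [ 0.5411 -0.1604]
140 285 294 [ 0.5388 -0.1699]
148 283 292 [ 0.539  -0.1788]
156 282 291 [ 0.5403 -0.1875]
164 283 292 [ 0.5438 -0.1957]
172 285 293 [ 0.5478 -0.2038]
180 288 297 [ 0.554  -0.2113]
188 292 303 [ 0.5618 -0.2185]
196 299 351 [ 0.5763 -0.2238]
204 309 351 [ 0.5969 -0.2273]
212 327 349 [ 0.614  -0.2321]
220 339 351 [ 0.625  -0.2388]
228 342 350 [ 0.629  -0.2479]
((310.9310302734375, 122.17240905761719), (7.799203872680664, 20.42648696899414), 21.801410675048828) [ 15  17  13  21 159]
[[0.5306 0.1604]
 [0.5329 0.1827]
 [0.5415 0.1821]
 [0.5394 0.1597]] [0.5360768  0.17120911]
0.02242310180151848 84.23019558316507
0.008633543569814953 -4.252991939313432
0.022473428082532155 -95.42899789723543
```

View pics/c3.png

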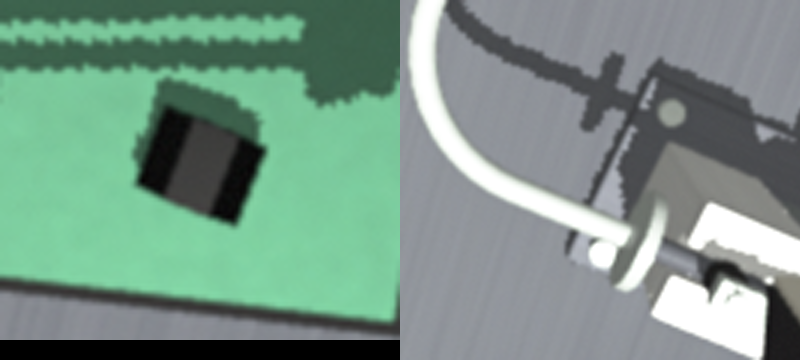

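The left crop gives a clean outline of the collar. The right crop puts the flange face centre at about w2 (358,221), with a bolt head near (347,224) merging with the rod mask. I'll refine with line fits.

Run:
```python
from h import *
import pickle
C={k:pickle.load(open(k+".pkl","rb")) for k in("w1","w2","w3")}
I={k:cv2.imread(f"pics/{k}.png") for k in C}
def mask(k,x0,x1,y0,y1,n=0):
    h=cv2.cvtColor(I[k],cv2.COLOR_BGR2HSV);m=(h[...,2]>150)&(h[...,1]<60);r=np.zeros_like(m);r[y0:y1,x0:x1]=m[y0:y1,x0:x1];return r
def line(m,k):
    v,u=np.nonzero(m);q=np.array([plane("wrist",(a,b),.11,C[k])[:2] for a,b in zip(u,v)],np.float32)
    l=cv2.fitLine(q,cv2.DIST_L2,0,.01,.01).ravel();d=l[:2];p=l[2:];return p,d,(q-p)@np.array([-d[1],d[0]])
for r in[(183,212),(183,225),(183,238)]:
    p,d,e=line(mask("w1",275,345,*r),"w1");d=d*np.sign(d[1]);print("free",p,np.degrees(np.arctan2(d[1],d[0])),np.ptp(e))
    if r[1]==238:fp,fd=p,d
ps,ds,e=line(mask("w2",314,340,190,235),"w2");ds=ds*np.sign(ds[0]);print("short",ps,np.degrees(np.arctan2(ds[1],ds[0])),np.ptp(e))
# bend centre: 55 mm left of short leg (travel to flange +x => centre on left), and right.. of free leg
n1=np.array([-ds[1],ds[0]]);n2=np.array([fd[1],-fd[0]])
A=np.array([n1,n2]);b=np.array([n1@ps+.055,n2@fp+.055]);c=np.linalg.solve(A,b)
fl=c-n1*.055+ds*.05;tip=c-n2*.055+fd*.09
print("centre",c,"flange",fl,"tip model",tip,"bend deg",180-np.degrees(np.arccos(ds@fd)))
print("flange seen",plane("wrist",(358.3,221),.11,C["w2"]),"tip seen",plane("wrist",(328.5,175),.11,C["w1"]))
print("tip3d",tri([ray("wrist",(330,178),C["w1"]),ray("scene",(267,203.5)),ray("side",(334,162.5))]))
h=cv2.cvtColor(I["w3"],cv2.COLOR_BGR2HSV).astype(int);mm=((h[...,1]<75)&(h[...,2]<90)|(h[...,2]<30)).astype(np.uint8)
r0=np.zeros_like(mm);r0[105:146,296:345]=mm[105:146,296:345]
n,l,s,ce=cv2.connectedComponentsWithStats(r0);k=1+np.argmax(s[1:,4]);ct=cv2.findContours((l==k).astype(np.uint8),0,2)[0][0];r=cv2.minAreaRect(ct);print(r,s[k])
W=np.array([plane("wrist",x,.026,C["w3"])[:2] for x in cv2.boxPoints(r)]);print("collar",W.mean(0),plane("wrist",r[0],.035,C["w3"])[:2])
for a,b in zip(W,W[1:]):e=b-a;print(np.linalg.norm(e),np.degrees(np.arctan2(e[1],e[0])))
print("collar3d",tri([ray("wrist",r[0],C["w3"]),ray("scene",(334,201)),ray("side",(317.5,240.5))]))
```

```text
free [ 0.55439556 -0.10409369] 74.2276 0.015138998
free [ 0.55227333 -0.11279633] 75.19368 0.026776256
free [ 0.550179   -0.12148201] 75.68283 0.027004803
short [ 0.6011737  -0.23637041] -73.94499 0.030009924
centre [ 0.6155906  -0.08759467] flange [ 0.5765637 -0.1508553] tip model [0.5845548 0.013211 ] bend deg 30.372177
flange seen [ 0.63978146 -0.235563    0.11      ] tip seen [ 0.55977858 -0.07639523  0.11      ]
tip3d (array([ 0.5614595 , -0.07792124,  0.11195475]), [np.float64(0.0010880754086873363), np.float64(0.0007764128709387991), np.float64(0.0010523997567622823)])
((319.6379699707031, 125.65518188476562), (25.81165313720703, 21.540658950805664), 21.801406860351562) [305 112  30  28 537]
collar [0.54669295 0.17017689] [0.54640577 0.17074491]
0.02390129933083659 84.2463237676008
0.029029834833336144 -4.2437078178061
0.024083218256905934 -94.61907520515179
collar3d (array([0.54729245, 0.1705456 , 0.02127686]), [np.float64(0.0007316383843991816), np.float64(0.0013306748405715971), np.float64(0.0006165342838736326)])
```

Run:
```python
from h import *
import pickle
C={k:pickle.load(open(k+".pkl","rb")) for k in("w1","w2","w3")}
I={k:cv2.imread(f"pics/{k}.png") for k in C}
def comp(k,x0,x1,y0,y1,seed,t=185):
    h=cv2.cvtColor(I[k],cv2.COLOR_BGR2HSV);m=((h[...,2]>t)&(h[...,1]<60)).astype(np.uint8);r=np.zeros_like(m);r[y0:y1,x0:x1]=m[y0:y1,x0:x1]
    return cv2.connectedComponents(r)[1]==cv2.connectedComponents(r)[1][seed[1],seed[0]]
m=comp("w2",280,342,100,240,(292,172))
P=[]
for u in range(316,341,2):
    v=np.nonzero(m[:,u])[0]; print(u,v.min(),v.max(),end="; ");P.append(plane("wrist",(u,(v.min()+v.max())/2),.11,C["w2"])[:2])
P=np.array(P,np.float32);print(np.round(P,4).tolist())
P=P[3:]
l=cv2.fitLine(P,cv2.DIST_L2,0,.01,.01).ravel();ds=l[:2]*np.sign(l[0]);ps=l[2:];print("short",ps,np.degrees(np.arctan2(ds[1],ds[0])))
m=comp("w1",270,345,165,292,(290,262))
F=[]
for v in range(181,240,3):
    u=np.nonzero(m[v])[0];print(v,u.min(),u.max(),end="; ");F.append(plane("wrist",((u.min()+u.max())/2,v),.11,C["w1"])[:2])
l=cv2.fitLine(np.array(F,np.float32),cv2.DIST_L2,0,.01,.01).ravel();fd=l[:2]*np.sign(l[1]);fp=l[2:];print("\nfree",fp,np.degrees(np.arctan2(fd[1],fd[0])))
n1=np.array([-ds[1],ds[0]]);n2=np.array([fd[1],-fd[0]])
c=np.linalg.solve(np.array([n1,n2]),np.array([n1@ps+.055,n2@fp+.055]))
print("centre",c,"flange",c-n1*.055+ds*.05,"tip",c-n2*.055+fd*.09,"bend",180-np.degrees(np.arccos(-ds@fd)),np.degrees(np.arccos(ds@fd)))
```

```text
316 199 207; 318 200 207; 320 201 208; 322 201 209; 324 202 210; 326 203 211; 328 204 212; 330 205 212; 332 206 213; 334 206 214; 336 207 215; 338 208 225; 340 209 226; [[0.5867999792098999, -0.22920000553131104], [0.5891000032424927, -0.22910000383853912], [0.59170001745224, -0.2295999974012375], [0.593999981880188, -0.22949999570846558], [0.5964999794960022, -0.22990000247955322], [0.5990999937057495, -0.2303999960422516], [0.6015999913215637, -0.23090000450611115], [0.6039999723434448, -0.23080000281333923], [0.6065000295639038, -0.23119999468326569], [0.6089000105857849, -0.23109999299049377], [0.6115000247955322, -0.23160000145435333], [0.6157000064849854, -0.23720000684261322], [0.6183000206947327, -0.23770000040531158]]
short [ 0.60561085 -0.23202562] -18.009892
181 0 639; 184 0 639; 187 0 639; 190 0 639; 193 0 639; 196 0 639; 199 0 639; 202 0 639; 205 0 639; 208 0 639; 211 0 639; 214 0 639; 217 0 639; 220 0 639; 223 0 639; 226 0 639; 229 0 639; 232 0 639; 235 0 639; 238 0 639; 
free [ 0.5621022  -0.11790085] 107.066895
centre [ 0.6403889  -0.18549868] flange [ 0.6709341  -0.25326294] tip [ 0.561397   -0.11560386] bend 125.07679 125.07678
```

Run:
```python
from h import *
import pickle
C={k:pickle.load(open(k+".pkl","rb")) for k in("w1","w2")}
I={k:cv2.imread(f"pics/{k}.png") for k in C}
def comp(k,x0,x1,y0,y1,t=185):
    h=cv2.cvtColor(I[k],cv2.COLOR_BGR2HSV);m=((h[...,2]>t)&(h[...,1]<60)).astype(np.uint8);r=np.zeros_like(m);r[y0:y1,x0:x1]=m[y0:y1,x0:x1]
    n,l,s,_=cv2.connectedComponentsWithStats(r);return l==1+np.argmax(s[1:,4])
def fit(P):
    l=cv2.fitLine(np.array(P,np.float32),cv2.DIST_L2,0,.01,.01).ravel();return l[2:],l[:2]
def w(k,u,v):return plane("wrist",(u,v),.11,C[k])[:2]
m=comp("w2",280,342,100,240);P=[]
for u in range(320,338):
    v=np.nonzero(m[:,u])[0]
    if np.ptp(v)<12:P.append(w("w2",u,v.mean()))
P.append(w("w2",358.3,221));ps,ds=fit(P);ds*=np.sign(ds[0]);print("short",ps,np.degrees(np.arctan2(ds[1],ds[0])))
m=comp("w1",270,345,165,292);F=[]
for v in range(180,238,3):
    u=np.nonzero(m[v])[0];F.append(w("w1",u.mean(),v));print(v,u.min(),u.max(),end=";")
for a,b in((0,20),(0,12),(8,20)):
    fp,fd=fit(F[a:b]);fd*=np.sign(fd[1]);print("free",fp,np.degrees(np.arctan2(fd[1],fd[0])))
fp,fd=fit(F[:18]);fd*=np.sign(fd[1])
print("w2 bend extreme",[w("w2",286.5,v) for v in(154,158)],"w1 extreme", [ (v,np.round(w("w1",np.nonzero(m[v])[0].mean(),v),4)) for v in range(238,280,6)])
n1=np.array([-ds[1],ds[0]]);n2=np.array([fd[1],-fd[0]])
c=np.linalg.solve(np.array([n1,n2]),np.array([n1@ps+.055,n2@fp+.055]))
print("centre",c,"flange",c-n1*.055+ds*.05,"tip",c-n2*.055+fd*.09,"turn",np.degrees(np.arccos(-ds@fd)))
```

```text
short [ 0.604129   -0.23085618] -7.090236
180 323 331;183 321 329;186 319 327;189 317 326;192 315 324;195 314 322;198 312 320;201 310 318;204 308 316;207 306 315;210 305 313;213 303 311;216 301 309;219 299 307;222 297 305;225 295 304;228 294 301;231 292 300;234 290 298;237 288 296;free [ 0.55070645 -0.12011857] 76.4808
free [ 0.5546377  -0.10388366] 76.77212
free [ 0.5468388  -0.13622975] 76.384514
w2 bend extreme [array([ 0.53974956, -0.18540353]), array([ 0.54093173, -0.18961681])] w1 extreme [(238, array([ 0.5415, -0.1604])), (244, array([ 0.5396, -0.1689])), (250, array([ 0.5394, -0.177 ])), (256, array([ 0.5404, -0.1848])), (262, array([ 0.5425, -0.1924])), (268, array([ 0.5457, -0.1996])), (274, array([ 0.5496, -0.2068]))]
centre [ 0.59430027 -0.17420982] flange [ 0.6371291  -0.23496085] tip [ 0.561809   -0.07386384] turn 96.39774
```

The estimates agree with each other:

| Item | Estimate |
|---|---|
| Collar | (0.547, 0.170), bore at 84.8°, height 0.021 |
| Rod free leg | direction 76.5° |
| Rod tip | (0.562, -0.074), height about 0.11 |
| Flange | (0.637, -0.235) |
| Short leg | direction -7.1° |
| Bend | 96.4° |

Now I'll grasp, 3 mm towards the trailing end.

>>> {"op": "apply_moves", "data": {
  "targets": [
    {"hand":-1,"slide":[-1.1,5.5,-5],"rot":[0,0,-0.379]},
    {"hand":-1,"slide":[-1.1,5.5,-10],"rot":[0,0,-0.379]},
    {"hand":-1,"slide":[-1.1,5.5,-15],"rot":[0,0,-0.379]},
    {"hand":-1,"slide":[-1.1,5.5,-17],"rot":[0,0,-0.379]},
    {"hand":-1,"slide":[-1.1,5.5,-17],"rot":[0,0,-0.379]},
    {"hand":-1,"slide":[-1.1,5.5,-20],"rot":[0,0,-0.379]},
    {"hand":-1,"slide":[-1.1,5.5,-22],"rot":[0,0,-0.379]},
    {"hand":-1,"slide":[-1.1,5.5,-23.1],"rot":[0,0,-0.379]},
    {"hand":-1,"slide":[-1.1,5.5,-23.1],"rot":[0,0,-0.379]},
    {"hand":-1,"slide":[-1.1,5.5,-23.1],"rot":[0,0,-0.379]}
  ]
}}

```text
t: 5.1
tcp_pos: [0.5472, 0.175, 0.0086]
ee_rot: [0.0, 0.735, 0.678, 0.001]
wrist_force: [0.2, -0.1, -0.8]
finger_gap: 0.0929
gripper_force: 0.0
```

Run:
```python
from h import *
s=get_state();print(s["tcp_pos"],np.degrees(s["q"][0]-s["q"][5]))
c=calibration("wrist");i=capture("wrist");cv2.imwrite("pics/w4.png",i[:,:,::-1])
K=np.array(c["intrinsics"]);T=np.linalg.inv(c["cam_to_world"])
p=K@(T@np.array([.5467,.170,.035,1]))[:3];print(p[:2]/p[2])
u,v=(p[:2]/p[2]).astype(int);x=max(0,min(u-100,440));y=max(0,min(v-75,250));print(x,y)
cv2.imwrite("pics/c4.png",cv2.resize(i[y:y+150,x:x+200,::-1],None,fx=3,fy=3))
```

```text
[0.54722366 0.17499922 0.00864571] -4.697351734627162
[314.86079765 279.70836777]
214 204
```

View pics/c4.png

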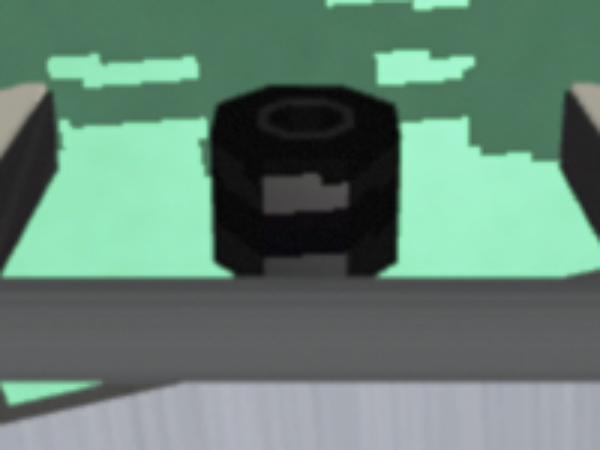

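The collar sits square and centred between the fingers. A small correction, then I'll close.

>>> {"op": "apply_moves", "data": {
  "force": 30,
  "targets": [
    {"hand":-1,"slide":[0,-0.2,-0.1],"rot":[0,0,0]},
    {"hand":-1,"slide":[0,-0.2,-0.1],"rot":[0,0,0]},
    {"hand":1,"slide":[0,-0.2,-0.1],"rot":[0,0,0]},
    {"hand":1,"slide":[0,-0.2,-0.1],"rot":[0,0,0]},
    {"hand":1,"slide":[0,-0.2,-0.1],"rot":[0,0,0]},
    {"hand":1,"slide":[0,-0.2,-0.1],"rot":[0,0,0]},
    {"hand":1,"slide":[0,-0.2,-0.1],"rot":[0,0,0]},
    {"hand":1,"slide":[0,-0.2,-0.1],"rot":[0,0,0]}
  ]
}}

```text
t: 6.15
tcp_pos: [0.5465, 0.1728, 0.0066]
ee_rot: [-0.0, 0.736, 0.678, -0.0]
wrist_force: [-1.2, -0.2, -0.6]
finger_gap: 0.038
gripper_force: 0.0
```

Run:
```python
from h import *
s=get_state();print(s["t"],s["tcp_pos"],s["ee_rot"],s["finger_gap"],s["gripper_force"],s["wrist_force"])
```

```text
6.15 [0.54645617 0.17282591 0.00663626] [-1.30673252e-06  7.35504376e-01  6.77519973e-01 -6.77423708e-06] 0.037986641447751865 0.0 [-1.15718146 -0.18838046 -0.61452285]
```

>>> {"op": "apply_moves", "data": {
  "force": 30,
  "targets": [
    {"hand":1,"slide":[0,0,0],"rot":[0,0,0]},
    {"hand":1,"slide":[0,0,0],"rot":[0,0,0]},
    {"hand":1,"slide":[0,0,0],"rot":[0,0,0]},
    {"hand":1,"slide":[0,0,0],"rot":[0,0,0]}
  ]
}}

```text
t: 6.65
tcp_pos: [0.5464, 0.1728, 0.0066]
ee_rot: [-0.0, 0.735, 0.678, -0.0]
wrist_force: [0.3, 1.6, -0.1]
finger_gap: 0.0313
gripper_force: 30.0
```

Run:
```python
from h import *
s=get_state();print(s["t"],s["tcp_pos"],s["ee_rot"],s["finger_gap"],s["gripper_force"],s["wrist_force"])
```

```text
6.65 [0.54644015 0.17282551 0.0066103 ] [-9.71475792e-06  7.35489063e-01  6.77536595e-01 -2.50759898e-05] 0.03125501187761082 29.999928303295746 [ 0.3291464   1.64707225 -0.14343673]
```

>>> {"op": "apply_moves", "data": {
  "targets": [
    {"hand":1,"slide":[0,0,3],"rot":[0,0,0]},
    {"hand":1,"slide":[0,0,9.1],"rot":[0,0,0]},
    {"hand":1,"slide":[0.5,-4,12],"rot":[0,0,-0.05]},
    {"hand":1,"slide":[1,-9,12],"rot":[0,0,-0.1]},
    {"hand":1,"slide":[1.6,-14,12],"rot":[0,0,-0.152]},
    {"hand":1,"slide":[2.3,-18,11],"rot":[0,0,-0.152]},
    {"hand":1,"slide":[2.4,-21.3,10],"rot":[0,0,-0.152]},
    {"hand":1,"slide":[2.4,-21.3,9.1],"rot":[0,0,-0.152]},
    {"hand":1,"slide":[2.4,-21.3,9.1],"rot":[0,0,-0.152]},
    {"hand":1,"slide":[2.4,-21.3,9.1],"rot":[0,0,-0.152]},
    {"hand":1,"slide":[2.4,-21.3,9.1],"rot":[0,0,-0.152]}
  ]
}}

```text
t: 8.02
tcp_pos: [0.5708, -0.0393, 0.0982]
ee_rot: [0.0, 0.784, 0.62, 0.0]
wrist_force: [0.3, -0.3, -0.7]
finger_gap: 0.0318
gripper_force: 30.0
```

Run:
```python
from h import *
s=get_state();print(s["t"],s["tcp_pos"],s["ee_rot"],s["finger_gap"],s["wrist_force"],s["ft_torque"])
a=capture("scene");b=capture("side")
def cr(n,i,p):
    c=calibration(n);q=np.array(c["intrinsics"])@(np.linalg.inv(c["cam_to_world"])@np.array([*p,1]))[:3];q=q[:2]/q[2];u,v=q.astype(int);print(n,q,u-32,v-30)
    return cv2.resize(i[v-30:v+30,u-32:u+32,::-1],None,fx=6,fy=6,interpolation=cv2.INTER_CUBIC)
p=[.566,-.06,.11];cv2.imwrite("pics/c5.png",np.hstack([cr("scene",a,p),cr("side",b,p)]))
cv2.imwrite("pics/scene5.png",a[:,:,::-1]);cv2.imwrite("pics/side5.png",b[:,:,::-1])
```

```text
8.025 [ 0.57079352 -0.03927299  0.09819448] [2.54687408e-04 7.84408167e-01 6.20244847e-01 3.04389609e-04] 0.031818229701062566 [ 0.34089882 -0.29261915 -0.68948696] [-0.06058223 -0.06847511  0.03970816]
scene [273.2373808  202.87328977] 241 172
side [330.95532387 166.31304609] 298 136
```

View pics/c5.png

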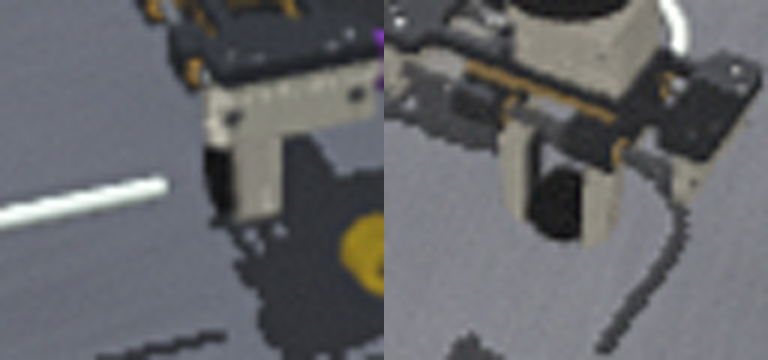

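The collar is lined up, with its front about 20 mm before the tip. I'll approach and just enter.

>>> {"op": "apply_moves", "data": {
  "targets": [
    {"hand":1,"slide":[-0.3,-1.0,-0.06],"rot":[0,0,-0.004]},
    {"hand":1,"slide":[-0.45,-1.6,-0.06],"rot":[0,0,-0.004]},
    {"hand":1,"slide":[-0.54,-1.94,-0.06],"rot":[0,0,-0.004]},
    {"hand":1,"slide":[-0.59,-2.14,-0.06],"rot":[0,0,-0.004]},
    {"hand":1,"slide":[-0.63,-2.33,-0.06],"rot":[0,0,-0.004]},
    {"hand":1,"slide":[-0.63,-2.33,-0.06],"rot":[0,0,-0.004]}
  ]
}}

```text
t: 8.88
tcp_pos: [0.5642, -0.0635, 0.0971]
ee_rot: [0.0, 0.786, 0.618, 0.0]
wrist_force: [-0.7, -0.1, -0.8]
finger_gap: 0.0315
gripper_force: 30.0
```

```bash
cat > st.py <<'E'
from h import *
s=get_state();p=s["tcp_pos"];t=np.array([.5618,-.0739]);d=np.array([.2344,.972]);e=p[:2]-t
w=s["ee_rot"];yaw=2*np.degrees(np.arctan2(w[2],w[1]))-90
print("t",round(s["t"],2),"p",np.round(p,4),"along",round(e@d*1e3,1),"lat(+x side)",round((e@np.array([d[1],-d[0]]))*1e3,2),"yaw",round(yaw,2),"F",np.round(s["wrist_force"],1),"T",np.round(s["ft_torque"],2),"gap",round(s["finger_gap"],4))
E
python3 st.py
```

```text
t 8.88 p [ 0.5642 -0.0635  0.0971] along 10.6 lat(+x side) -0.12 yaw -13.64 F [-0.7 -0.1 -0.8] T [-0.05 -0.04 -0.02] gap 0.0315
```

>>> {"op": "apply_moves", "data": {
  "targets": [
    {"hand":1,"slide":[-0.05,-0.2,0.0],"rot":[0,0,0]},
    {"hand":1,"slide":[-0.09,-0.39,0.0],"rot":[0,0,0]},
    {"hand":1,"slide":[-0.14,-0.58,0.0],"rot":[0,0,0]},
    {"hand":1,"slide":[-0.19,-0.78,0.0],"rot":[0,0,0]},
    {"hand":1,"slide":[-0.19,-0.78,0.0],"rot":[0,0,0]}
  ]
}}

```text
t: 9.5
tcp_pos: [0.5622, -0.0714, 0.097]
ee_rot: [-0.0, 0.786, 0.618, -0.0]
wrist_force: [-0.2, 0.0, -1.0]
finger_gap: 0.0316
gripper_force: 30.0
```

```bash
python3 st.py
```

```text
t 9.5 p [ 0.5622 -0.0714  0.097 ] along 2.5 lat(+x side) -0.19 yaw -13.65 F [-0.2  0.  -1. ] T [-0.08 -0.05  0.  ] gap 0.0316
```

>>> {"op": "apply_moves", "data": {
  "targets": [
    {"hand":1,"slide":[-0.09,-0.39,0.04],"rot":[0,0,0]},
    {"hand":1,"slide":[-0.18,-0.78,0.04],"rot":[0,0,0]},
    {"hand":1,"slide":[-0.28,-1.17,0.04],"rot":[0,0,0]},
    {"hand":1,"slide":[-0.37,-1.56,0.04],"rot":[0,0,0]},
    {"hand":1,"slide":[-0.46,-1.95,0.04],"rot":[0,0,0]},
    {"hand":1,"slide":[-0.46,-1.95,0.04],"rot":[0,0,0]}
  ]
}}

```text
t: 10.25
tcp_pos: [0.5576, -0.0911, 0.0975]
ee_rot: [0.0, 0.786, 0.618, -0.0]
wrist_force: [0.3, 0.1, -1.0]
finger_gap: 0.0313
gripper_force: 30.0
```

```bash
python3 st.py
```

```text
t 10.25 p [ 0.5576 -0.0911  0.0975] along -17.7 lat(+x side) -0.05 yaw -13.66 F [ 0.3  0.1 -1. ] T [ 0.02 -0.09 -0.01] gap 0.0313
```

The collar is on the rod with no contact. I'll feel the side play to centre it before the bend.

>>> {"op": "apply_moves", "data": {
  "targets": [
    {"hand":1,"slide":[0.07,-0.02,0],"rot":[0,0,0]},
    {"hand":1,"slide":[0.15,-0.04,0],"rot":[0,0,0]},
    {"hand":1,"slide":[0.15,-0.04,0],"rot":[0,0,0]}
  ]
}}

```text
t: 10.62
tcp_pos: [0.5581, -0.0909, 0.0972]
ee_rot: [-0.001, 0.786, 0.618, -0.001]
wrist_force: [-6.5, 0.3, 4.2]
finger_gap: 0.0317
gripper_force: 30.0
```

```bash
python3 st.py
```

```text
t 10.62 p [ 0.5581 -0.0909  0.0972] along -17.4 lat(+x side) 0.39 yaw -13.63 F [-6.5  0.3  4.2] T [0.03 1.08 0.01] gap 0.0317
```

>>> {"op": "apply_moves", "data": {
  "targets": [
    {"hand":1,"slide":[-0.15,0.04,0],"rot":[0,0,0]},
    {"hand":1,"slide":[-0.22,0.05,0],"rot":[0,0,0]},
    {"hand":1,"slide":[-0.3,0.07,0],"rot":[0,0,0]},
    {"hand":1,"slide":[-0.3,0.07,0],"rot":[0,0,0]}
  ]
}}

```text
t: 11.12
tcp_pos: [0.5562, -0.0904, 0.0975]
ee_rot: [0.0, 0.786, 0.618, 0.0]
wrist_force: [-0.2, 0.2, 0.1]
finger_gap: 0.0318
gripper_force: 30.0
```

```bash
python3 st.py
```

```text
t 11.12 p [ 0.5562 -0.0904  0.0975] along -17.4 lat(+x side) -1.55 yaw -13.63 F [-0.2  0.2  0.1] T [-0.05 -0.05 -0.05] gap 0.0318
```

Contact came at about +0.3 with an upward component, so the true centre is near -1.3 mm and slightly high. Next I'll probe height.

>>> {"op": "apply_moves", "data": {
  "targets": [
    {"hand":1,"slide":[0,0,0.08],"rot":[0,0,0]},
    {"hand":1,"slide":[0,0,0.16],"rot":[0,0,0]},
    {"hand":1,"slide":[0,0,0.16],"rot":[0,0,0]}
  ]
}}

```text
t: 11.5
tcp_pos: [0.5562, -0.0905, 0.0991]
ee_rot: [0.0, 0.786, 0.618, 0.0]
wrist_force: [-0.1, 1.4, 0.0]
finger_gap: 0.0319
gripper_force: 30.0
```

```bash
python3 st.py
```

```text
t 11.5 p [ 0.5562 -0.0905  0.0991] along -17.4 lat(+x side) -1.53 yaw -13.64 F [-0.1  1.4  0. ] T [-0.05 -0.06  0.01] gap 0.0319
```

>>> {"op": "apply_moves", "data": {
  "targets": [
    {"hand":1,"slide":[0,0,-0.16],"rot":[0,0,0]},
    {"hand":1,"slide":[0,0,-0.24],"rot":[0,0,0]},
    {"hand":1,"slide":[0,0,-0.28],"rot":[0,0,0]},
    {"hand":1,"slide":[0,0,-0.28],"rot":[0,0,0]}
  ]
}}

```text
t: 12.0
tcp_pos: [0.5561, -0.0905, 0.0962]
ee_rot: [-0.0, 0.786, 0.618, -0.0]
wrist_force: [0.9, 0.4, -0.9]
finger_gap: 0.0316
gripper_force: 30.0
```

```bash
python3 st.py
```

```text
t 12.0 p [ 0.5561 -0.0905  0.0962] along -17.4 lat(+x side) -1.65 yaw -13.64 F [ 0.9  0.4 -0.9] T [-0.07 -0.01  0.01] gap 0.0316
```

>>> {"op": "apply_moves", "data": {
  "targets": [
    {"hand":1,"slide":[0,0,0.12],"rot":[0,0,0]},
    {"hand":1,"slide":[-0.06,0.01,0.17],"rot":[0,0,0]},
    {"hand":1,"slide":[-0.1,0.02,0.17],"rot":[0,0,0]},
    {"hand":1,"slide":[-0.14,0.03,0.17],"rot":[0,0,0]},
    {"hand":1,"slide":[-0.14,0.03,0.17],"rot":[0,0,0]}
  ]
}}

```text
t: 12.62
tcp_pos: [0.5548, -0.0902, 0.098]
ee_rot: [0.0, 0.786, 0.618, 0.0]
wrist_force: [1.4, 0.0, -0.3]
finger_gap: 0.0322
gripper_force: 30.0
```

```bash
python3 st.py
```

```text
t 12.62 p [ 0.5548 -0.0902  0.098 ] along -17.5 lat(+x side) -2.97 yaw -13.64 F [ 1.4  0.  -0.3] T [-0.04 -0.17 -0.01] gap 0.0322
```

The side play runs from about -2.95 to +0.3, so the centre is at -1.35; the height centre is TCP z 0.0976. I'll go on down the leg and probe again there for the angle.

>>> {"op": "apply_moves", "data": {
  "targets": [
    {"hand":1,"slide":[0.16,-0.04,-0.04],"rot":[0,0,0]},
    {"hand":1,"slide":[0,-0.7,-0.04],"rot":[0,0,0]},
    {"hand":1,"slide":[-0.16,-1.36,-0.04],"rot":[0,0,0]},
    {"hand":1,"slide":[-0.33,-2.08,-0.04],"rot":[0,0,0]},
    {"hand":1,"slide":[-0.49,-2.76,-0.04],"rot":[0,0,0]},
    {"hand":1,"slide":[-0.65,-3.4,-0.04],"rot":[0,0,0]},
    {"hand":1,"slide":[-0.82,-4.12,-0.04],"rot":[0,0,0]},
    {"hand":1,"slide":[-0.82,-4.12,-0.04],"rot":[0,0,0]}
  ]
}}

```text
t: 13.62
tcp_pos: [0.5464, -0.1319, 0.0976]
ee_rot: [0.0, 0.786, 0.618, -0.0]
wrist_force: [0.4, 0.6, -0.3]
finger_gap: 0.0317
gripper_force: 30.0
```

```bash
python3 st.py
```

```text
t 13.62 p [ 0.5464 -0.1319  0.0976] along -60.0 lat(+x side) -1.34 yaw -13.68 F [ 0.4  0.6 -0.3] T [-0.05 -0.07  0.02] gap 0.0317
```

>>> {"op": "apply_moves", "data": {
  "targets": [
    {"hand":1,"slide":[0.07,-0.02,0],"rot":[0,0,0]},
    {"hand":1,"slide":[0.13,-0.03,0],"rot":[0,0,0]},
    {"hand":1,"slide":[0.13,-0.03,0],"rot":[0,0,0]}
  ]
}}

```text
t: 14.0
tcp_pos: [0.548, -0.1315, 0.0976]
ee_rot: [0.0, 0.786, 0.618, 0.0]
wrist_force: [-0.3, 0.3, 0.1]
finger_gap: 0.0318
gripper_force: 30.0
```

```bash
python3 st.py
```

```text
t 14.0 p [ 0.548  -0.1315  0.0976] along -59.2 lat(+x side) 0.05 yaw -13.62 F [-0.3  0.3  0.1] T [-0.02 -0.04 -0.06] gap 0.0318
```

>>> {"op": "apply_moves", "data": {
  "targets": [
    {"hand":1,"slide":[-0.13,0.03,0],"rot":[0,0,0]},
    {"hand":1,"slide":[-0.2,0.05,0],"rot":[0,0,0]},
    {"hand":1,"slide":[-0.26,0.06,0],"rot":[0,0,0]},
    {"hand":1,"slide":[-0.26,0.06,0],"rot":[0,0,0]}
  ]
}}

```text
t: 14.5
tcp_pos: [0.5452, -0.1311, 0.0976]
ee_rot: [0.0, 0.786, 0.618, 0.0]
wrist_force: [0.1, 0.6, -1.0]
finger_gap: 0.0315
gripper_force: 30.0
```

```bash
python3 st.py
```

```text
t 14.5 p [ 0.5452 -0.1311  0.0976] along -59.5 lat(+x side) -2.73 yaw -13.64 F [ 0.1  0.6 -1. ] T [-0.02 -0.07  0.01] gap 0.0315
```

The angle is confirmed: it is free on both sides with the same centre. Next I'll work out the waypoints round the bend.

```bash
cat > path.py <<'E'
from h import *
# usage: path.py s0 s1 step [dx dy (mm) shift of rod]  s = collar centre distance from tip, mm
import sys
a=[float(x) for x in sys.argv[1:]];sh=np.array(a[3:5]) if len(a)>3 else np.zeros(2)
th=np.radians(76.45);turn=np.radians(96.4);d=np.array([np.cos(th),np.sin(th)]);n=np.array([d[1],-d[0]])
tip=np.array([561.8,-73.9])-1.35*n+sh;c=tip-90*d+55*n
def rod(s):
    if s<90:return tip-s*d
    f=(s-90)/55
    t0=np.arctan2(-n[1],-n[0])
    if f<turn:return c+55*np.array([np.cos(t0+f),np.sin(t0+f)])
    e=t0+turn;return c+55*np.array([np.cos(e),np.sin(e)])+(f-turn)*55*np.array([-np.sin(e),np.cos(e)])
def pose(s):
    A,B=rod(s-12),rod(s+12);u=(B-A)/np.linalg.norm(B-A);p=(A+B)/4+rod(s)/2
    return p-3*u,np.arctan2(u[1],u[0])   # TCP 3 mm behind
s=get_state();p=s["tcp_pos"]*1e3;w=s["ee_rot"];yaw=2*np.arctan2(w[2],w[1])-np.pi/2
print("now",np.round(p,1),"flange",rod(90+turn*55+50))
for k in np.arange(a[0],a[1]+.01,a[2]):
    q,an=pose(k);r=(an+np.pi/2-yaw+np.pi)%(2*np.pi)-np.pi
    print(round(k,1),np.round((q-p[:2])/10,3).tolist(),round((97.6-p[2])/10,3),"rot",round(r,3))
E
python3 path.py 62 122 4
```

```text
now [ 545.2 -131.1   97.6] flange [ 635.63573005 -234.7604621 ]
62.0 [0.146, 0.013] 0.004 rot 0.002
66.0 [0.052, -0.376] 0.004 rot 0.002
70.0 [-0.042, -0.765] 0.004 rot 0.002
74.0 [-0.135, -1.154] 0.004 rot 0.002
78.0 [-0.229, -1.543] 0.004 rot 0.002
82.0 [-0.321, -1.932] 0.004 rot 0.008
86.0 [-0.409, -2.322] 0.004 rot 0.026
90.0 [-0.494, -2.711] 0.004 rot 0.056
94.0 [-0.568, -3.102] 0.004 rot 0.098
98.0 [-0.624, -3.496] 0.004 rot 0.153
102.0 [-0.662, -3.89] 0.004 rot 0.22
106.0 [-0.677, -4.286] 0.004 rot 0.292
110.0 [-0.663, -4.681] 0.004 rot 0.365
114.0 [-0.62, -5.075] 0.004 rot 0.438
118.0 [-0.548, -5.464] 0.004 rot 0.511
122.0 [-0.449, -5.847] 0.004 rot 0.583
```

>>> {"op": "apply_moves", "data": {
  "targets": [
    {"hand":1,"slide":[0.146,0.013,0],"rot":[0,0,0.002]},
    {"hand":1,"slide":[0.052,-0.376,0],"rot":[0,0,0.002]},
    {"hand":1,"slide":[-0.042,-0.765,0],"rot":[0,0,0.002]},
    {"hand":1,"slide":[-0.135,-1.154,0],"rot":[0,0,0.002]},
    {"hand":1,"slide":[-0.229,-1.543,0],"rot":[0,0,0.002]},
    {"hand":1,"slide":[-0.321,-1.932,0],"rot":[0,0,0.008]},
    {"hand":1,"slide":[-0.409,-2.322,0],"rot":[0,0,0.026]},
    {"hand":1,"slide":[-0.494,-2.711,0],"rot":[0,0,0.056]},
    {"hand":1,"slide":[-0.568,-3.102,0],"rot":[0,0,0.098]},
    {"hand":1,"slide":[-0.568,-3.102,0],"rot":[0,0,0.098]}
  ]
}}

```text
t: 15.75
tcp_pos: [0.5395, -0.1624, 0.0975]
ee_rot: [-0.0, 0.755, 0.656, -0.0]
wrist_force: [0.6, 0.3, -0.7]
finger_gap: 0.0316
gripper_force: 30.0
```

```bash
python3 st.py; python3 path.py 94 122 4
```

```text
t 15.75 p [ 0.5395 -0.1624  0.0975] along -91.2 lat(+x side) -0.94 yaw -8.01 F [ 0.6  0.3 -0.7] T [-0.02 -0.04  0.03] gap 0.0316
now [ 539.5 -162.4   97.5] flange [ 635.63573005 -234.7604621 ]
94.0 [0.002, 0.027] 0.007 rot 0.0
98.0 [-0.054, -0.366] 0.007 rot 0.055
102.0 [-0.092, -0.76] 0.007 rot 0.121
106.0 [-0.106, -1.156] 0.007 rot 0.194
110.0 [-0.092, -1.551] 0.007 rot 0.267
114.0 [-0.05, -1.945] 0.007 rot 0.34
118.0 [0.022, -2.334] 0.007 rot 0.412
122.0 [0.121, -2.717] 0.007 rot 0.485
```

>>> {"op": "apply_moves", "data": {
  "targets": [
    {"hand":1,"slide":[-0.03,-0.17,0],"rot":[0,0,0.027]},
    {"hand":1,"slide":[-0.054,-0.366,0],"rot":[0,0,0.055]},
    {"hand":1,"slide":[-0.075,-0.56,0],"rot":[0,0,0.088]},
    {"hand":1,"slide":[-0.092,-0.76,0],"rot":[0,0,0.121]},
    {"hand":1,"slide":[-0.1,-0.96,0],"rot":[0,0,0.157]},
    {"hand":1,"slide":[-0.106,-1.156,0],"rot":[0,0,0.194]},
    {"hand":1,"slide":[-0.106,-1.156,0],"rot":[0,0,0.194]}
  ]
}}

```text
t: 16.62
tcp_pos: [0.5385, -0.1738, 0.0975]
ee_rot: [-0.0, 0.688, 0.726, -0.0]
wrist_force: [-0.3, 0.8, -0.3]
finger_gap: 0.0315
gripper_force: 30.0
```

```bash
python3 st.py; python3 path.py 106 142 4
```

```text
t 16.62 p [ 0.5385 -0.1738  0.0975] along -102.6 lat(+x side) 0.75 yaw 3.12 F [-0.3  0.8 -0.3] T [-0.04 -0.04  0.05] gap 0.0315
now [ 538.5 -173.8   97.5] flange [ 635.63573005 -234.7604621 ]
106.0 [-0.004, -0.012] 0.007 rot -0.0
110.0 [0.01, -0.408] 0.007 rot 0.073
114.0 [0.053, -0.801] 0.007 rot 0.145
118.0 [0.124, -1.19] 0.007 rot 0.218
122.0 [0.223, -1.574] 0.007 rot 0.291
126.0 [0.35, -1.948] 0.007 rot 0.364
130.0 [0.504, -2.313] 0.007 rot 0.436
134.0 [0.684, -2.666] 0.007 rot 0.509
138.0 [0.889, -3.004] 0.007 rot 0.582
142.0 [1.118, -3.327] 0.007 rot 0.655
```

>>> {"op": "apply_moves", "data": {
  "targets": [
    {"hand":1,"slide":[0.003,-0.21,0],"rot":[0,0,0.036]},
    {"hand":1,"slide":[0.01,-0.408,0],"rot":[0,0,0.073]},
    {"hand":1,"slide":[0.03,-0.605,0],"rot":[0,0,0.109]},
    {"hand":1,"slide":[0.053,-0.801,0],"rot":[0,0,0.145]},
    {"hand":1,"slide":[0.088,-0.996,0],"rot":[0,0,0.182]},
    {"hand":1,"slide":[0.124,-1.19,0],"rot":[0,0,0.218]},
    {"hand":1,"slide":[0.124,-1.19,0],"rot":[0,0,0.218]}
  ]
}}

```text
t: 17.5
tcp_pos: [0.5398, -0.1856, 0.0975]
ee_rot: [-0.0, 0.605, 0.796, -0.0]
wrist_force: [0.1, -0.1, -1.4]
finger_gap: 0.0315
gripper_force: 30.0
```

```bash
python3 st.py; python3 path.py 118 142 4
```

```text
t 17.5 p [ 0.5398 -0.1856  0.0975] along -113.7 lat(+x side) 4.76 yaw 15.55 F [ 0.1 -0.1 -1.4] T [-0.01 -0.16 -0.01] gap 0.0315
now [ 539.8 -185.6   97.5] flange [ 635.63573005 -234.7604621 ]
118.0 [-0.004, -0.011] 0.007 rot 0.001
122.0 [0.096, -0.394] 0.007 rot 0.074
126.0 [0.222, -0.769] 0.007 rot 0.147
130.0 [0.376, -1.134] 0.007 rot 0.219
134.0 [0.556, -1.486] 0.007 rot 0.292
138.0 [0.761, -1.825] 0.007 rot 0.365
142.0 [0.991, -2.147] 0.007 rot 0.438
```

>>> {"op": "apply_moves", "data": {
  "targets": [
    {"hand":1,"slide":[0.045,-0.2,0],"rot":[0,0,0.037]},
    {"hand":1,"slide":[0.096,-0.394,0],"rot":[0,0,0.074]},
    {"hand":1,"slide":[0.157,-0.583,0],"rot":[0,0,0.11]},
    {"hand":1,"slide":[0.222,-0.769,0],"rot":[0,0,0.147]},
    {"hand":1,"slide":[0.297,-0.953,0],"rot":[0,0,0.183]},
    {"hand":1,"slide":[0.376,-1.134,0],"rot":[0,0,0.219]},
    {"hand":1,"slide":[0.464,-1.311,0],"rot":[0,0,0.255]},
    {"hand":1,"slide":[0.556,-1.486,0],"rot":[0,0,0.292]},
    {"hand":1,"slide":[0.556,-1.486,0],"rot":[0,0,0.292]}
  ]
}}

```text
t: 18.62
tcp_pos: [0.5454, -0.2004, 0.0975]
ee_rot: [0.0, 0.483, 0.876, 0.0]
wrist_force: [0.8, -0.7, -0.1]
finger_gap: 0.0315
gripper_force: 30.0
```

```bash
python3 st.py; python3 path.py 134 160 4
```

```text
t 18.62 p [ 0.5454 -0.2004  0.0975] along -126.8 lat(+x side) 13.66 yaw 32.25 F [ 0.8 -0.7 -0.1] T [ 0.04 -0.15 -0.02] gap 0.0315
now [ 545.4 -200.4   97.5] flange [ 635.63573005 -234.7604621 ]
134.0 [-0.004, -0.01] 0.006 rot 0.001
138.0 [0.201, -0.349] 0.006 rot 0.073
142.0 [0.43, -0.672] 0.006 rot 0.146
146.0 [0.682, -0.977] 0.006 rot 0.219
150.0 [0.956, -1.263] 0.006 rot 0.292
154.0 [1.25, -1.528] 0.006 rot 0.364
158.0 [1.562, -1.772] 0.006 rot 0.437
```

Still free of contact. I'll carry on to s=150, then probe.

>>> {"op": "apply_moves", "data": {
  "targets": [
    {"hand":1,"slide":[0.096,-0.182,0],"rot":[0,0,0.036]},
    {"hand":1,"slide":[0.201,-0.349,0],"rot":[0,0,0.073]},
    {"hand":1,"slide":[0.313,-0.513,0],"rot":[0,0,0.11]},
    {"hand":1,"slide":[0.43,-0.672,0],"rot":[0,0,0.146]},
    {"hand":1,"slide":[0.553,-0.827,0],"rot":[0,0,0.182]},
    {"hand":1,"slide":[0.682,-0.977,0],"rot":[0,0,0.219]},
    {"hand":1,"slide":[0.817,-1.122,0],"rot":[0,0,0.255]},
    {"hand":1,"slide":[0.956,-1.263,0],"rot":[0,0,0.292]},
    {"hand":1,"slide":[0.956,-1.263,0],"rot":[0,0,0.292]}
  ]
}}

```text
t: 19.75
tcp_pos: [0.555, -0.2131, 0.0975]
ee_rot: [0.0, 0.35, 0.937, 0.0]
wrist_force: [0.6, 1.1, -0.2]
finger_gap: 0.0317
gripper_force: 30.0
```

```bash
python3 st.py; python3 path.py 150 182 4
```

```text
t 19.75 p [ 0.555  -0.2131  0.0975] along -136.9 lat(+x side) 26.04 yaw 49.04 F [ 0.6  1.1 -0.2] T [ 0.08 -0.27  0.01] gap 0.0317
now [ 555.  -213.1   97.5] flange [ 635.63573005 -234.7604621 ]
150.0 [-0.011, 0.008] 0.005 rot -0.002
154.0 [0.283, -0.258] 0.005 rot 0.071
158.0 [0.595, -0.501] 0.005 rot 0.144
162.0 [0.924, -0.721] 0.005 rot 0.217
166.0 [1.268, -0.917] 0.005 rot 0.289
170.0 [1.625, -1.087] 0.005 rot 0.362
174.0 [1.994, -1.232] 0.005 rot 0.43
178.0 [2.373, -1.354] 0.005 rot 0.487
182.0 [2.759, -1.451] 0.005 rot 0.531
```

>>> {"op": "apply_moves", "data": {
  "targets": [
    {"hand":1,"slide":[-0.03,-0.03,0],"rot":[0,0,0]},
    {"hand":1,"slide":[-0.05,-0.06,0],"rot":[0,0,0]},
    {"hand":1,"slide":[-0.05,-0.06,0],"rot":[0,0,0]}
  ]
}}

```text
t: 20.12
tcp_pos: [0.5548, -0.2132, 0.0976]
ee_rot: [0.0, 0.35, 0.937, 0.0]
wrist_force: [4.4, 3.0, -1.6]
finger_gap: 0.0317
gripper_force: 30.0
```

```bash
python3 st.py
```

```text
t 20.12 p [ 0.5548 -0.2132  0.0976] along -137.1 lat(+x side) 25.86 yaw 49.04 F [ 4.4  3.  -1.6] T [ 0.5  -0.94 -0.04] gap 0.0317
```

>>> {"op": "apply_moves", "data": {
  "targets": [
    {"hand":1,"slide":[0.05,0.06,0],"rot":[0,0,0]},
    {"hand":1,"slide":[0.1,0.12,0],"rot":[0,0,0]},
    {"hand":1,"slide":[0.1,0.12,0],"rot":[0,0,0]}
  ]
}}

```text
t: 20.5
tcp_pos: [0.555, -0.2126, 0.0974]
ee_rot: [-0.0, 0.35, 0.937, -0.0]
wrist_force: [0.2, -0.4, -0.7]
finger_gap: 0.0319
gripper_force: 30.0
```

```bash
python3 st.py
```

```text
t 20.5 p [ 0.555  -0.2126  0.0974] along -136.4 lat(+x side) 25.91 yaw 49.04 F [ 0.2 -0.4 -0.7] T [ 0.01 -0.13 -0.  ] gap 0.0319
```

>>> {"op": "apply_moves", "data": {
  "targets": [
    {"hand":1,"slide":[0.03,0.03,0],"rot":[0,0,0]},
    {"hand":1,"slide":[0.05,0.06,0],"rot":[0,0,0]},
    {"hand":1,"slide":[0.05,0.06,0],"rot":[0,0,0]}
  ]
}}

```text
t: 20.88
tcp_pos: [0.5558, -0.2118, 0.0975]
ee_rot: [-0.0, 0.35, 0.937, -0.0]
wrist_force: [0.4, -0.3, -0.5]
finger_gap: 0.0317
gripper_force: 30.0
```

```bash
python3 st.py;python3 path.py 150 150 4
```

```text
t 20.88 p [ 0.5558 -0.2118  0.0975] along -135.5 lat(+x side) 26.55 yaw 49.04 F [ 0.4 -0.3 -0.5] T [-0.   -0.13  0.03] gap 0.0317
now [ 555.8 -211.8   97.5] flange [ 635.63573005 -234.7604621 ]
150.0 [-0.093, -0.113] 0.005 rot -0.002
```

>>> {"op": "apply_moves", "data": {
  "targets": [
    {"hand":1,"slide":[0.03,0.03,0],"rot":[0,0,0]},
    {"hand":1,"slide":[0.05,0.06,0],"rot":[0,0,0]},
    {"hand":1,"slide":[0.05,0.06,0],"rot":[0,0,0]}
  ]
}}

```text
t: 21.25
tcp_pos: [0.5563, -0.2115, 0.0976]
ee_rot: [-0.0, 0.35, 0.937, -0.0]
wrist_force: [-0.7, -1.5, -0.0]
finger_gap: 0.0316
gripper_force: 30.0
```

```bash
python3 st.py;python3 path.py 150 150 4
```

```text
t 21.25 p [ 0.5563 -0.2115  0.0976] along -135.0 lat(+x side) 26.85 yaw 49.04 F [-0.7 -1.5 -0. ] T [-0.28  0.   -0.02] gap 0.0316
now [ 556.3 -211.5   97.6] flange [ 635.63573005 -234.7604621 ]
150.0 [-0.133, -0.153] 0.005 rot -0.002
```

The play in the bend is 0 to +1.95 mm inward, so the bend lies about 1.07 mm further along the leg direction than estimated. I'll use the corrected path.

```bash
python3 path.py 150 200 4 0.25 1.04
```

```text
now [ 556.3 -211.5   97.6] flange [ 635.88573005 -233.7204621 ]
150.0 [-0.108, -0.049] 0.005 rot -0.002
154.0 [0.186, -0.314] 0.005 rot 0.071
158.0 [0.498, -0.558] 0.005 rot 0.144
162.0 [0.826, -0.778] 0.005 rot 0.217
166.0 [1.171, -0.973] 0.005 rot 0.289
170.0 [1.528, -1.143] 0.005 rot 0.362
174.0 [1.897, -1.288] 0.005 rot 0.43
178.0 [2.275, -1.41] 0.005 rot 0.487
182.0 [2.661, -1.507] 0.005 rot 0.531
186.0 [3.052, -1.585] 0.005 rot 0.562
190.0 [3.446, -1.653] 0.005 rot 0.582
194.0 [3.842, -1.709] 0.005 rot 0.59
198.0 [4.239, -1.759] 0.005 rot 0.59
```

>>> {"op": "apply_moves", "data": {
  "targets": [
    {"hand":1,"slide":[-0.12,-0.08,0],"rot":[0,0,0]},
    {"hand":1,"slide":[0.03,-0.21,0],"rot":[0,0,0.035]},
    {"hand":1,"slide":[0.17,-0.34,0],"rot":[0,0,0.071]},
    {"hand":1,"slide":[0.32,-0.46,0],"rot":[0,0,0.107]},
    {"hand":1,"slide":[0.48,-0.58,0],"rot":[0,0,0.144]},
    {"hand":1,"slide":[0.64,-0.7,0],"rot":[0,0,0.18]},
    {"hand":1,"slide":[0.81,-0.8,0],"rot":[0,0,0.217]},
    {"hand":1,"slide":[0.81,-0.8,0],"rot":[0,0,0.217]}
  ]
}}

```text
t: 22.25
tcp_pos: [0.5646, -0.2193, 0.0975]
ee_rot: [0.0, 0.246, 0.969, 0.0]
wrist_force: [-0.4, 0.2, -0.1]
finger_gap: 0.0317
gripper_force: 30.0
```

```bash
python3 st.py;python3 path.py 162 200 4 0.25 1.04
```

```text
t 22.25 p [ 0.5646 -0.2193  0.0975] along -140.7 lat(+x side) 36.78 yaw 61.51 F [-0.4  0.2 -0.1] T [-0.01 -0.17 -0.01] gap 0.0317
now [ 564.6 -219.3   97.5] flange [ 635.88573005 -233.7204621 ]
162.0 [-0.006, 0.007] 0.008 rot -0.001
166.0 [0.338, -0.188] 0.008 rot 0.072
170.0 [0.695, -0.358] 0.008 rot 0.144
174.0 [1.064, -0.504] 0.008 rot 0.213
178.0 [1.443, -0.625] 0.008 rot 0.269
182.0 [1.829, -0.722] 0.008 rot 0.313
186.0 [2.22, -0.8] 0.008 rot 0.345
190.0 [2.614, -0.868] 0.008 rot 0.365
194.0 [3.01, -0.924] 0.008 rot 0.372
198.0 [3.406, -0.974] 0.008 rot 0.372
```

>>> {"op": "apply_moves", "data": {
  "targets": [
    {"hand":1,"slide":[0.163,-0.094,0],"rot":[0,0,0.036]},
    {"hand":1,"slide":[0.338,-0.188,0],"rot":[0,0,0.072]},
    {"hand":1,"slide":[0.514,-0.276,0],"rot":[0,0,0.108]},
    {"hand":1,"slide":[0.695,-0.358,0],"rot":[0,0,0.144]},
    {"hand":1,"slide":[0.878,-0.434,0],"rot":[0,0,0.179]},
    {"hand":1,"slide":[1.064,-0.504,0],"rot":[0,0,0.213]},
    {"hand":1,"slide":[1.252,-0.568,0],"rot":[0,0,0.242]},
    {"hand":1,"slide":[1.443,-0.625,0],"rot":[0,0,0.269]},
    {"hand":1,"slide":[1.443,-0.625,0],"rot":[0,0,0.269]}
  ]
}}

```text
t: 23.38
tcp_pos: [0.579, -0.2255, 0.0975]
ee_rot: [0.0, 0.114, 0.993, -0.0]
wrist_force: [0.0, 1.0, -0.3]
finger_gap: 0.032
gripper_force: 30.0
```

```bash
python3 st.py;python3 path.py 178 222 4 0.25 1.04
```

```text
t 23.38 p [ 0.579  -0.2255  0.0975] along -143.3 lat(+x side) 52.28 yaw 76.92 F [ 0.   1.  -0.3] T [ 0.02 -0.1   0.03] gap 0.032
now [ 579.  -225.5   97.5] flange [ 635.88573005 -233.7204621 ]
178.0 [-0.002, -0.004] 0.007 rot 0.0
182.0 [0.384, -0.101] 0.007 rot 0.044
186.0 [0.775, -0.179] 0.007 rot 0.076
190.0 [1.169, -0.247] 0.007 rot 0.096
194.0 [1.564, -0.303] 0.007 rot 0.103
198.0 [1.961, -0.353] 0.007 rot 0.104
202.0 [2.358, -0.403] 0.007 rot 0.104
206.0 [2.755, -0.453] 0.007 rot 0.104
210.0 [3.152, -0.503] 0.007 rot 0.104
214.0 [3.549, -0.552] 0.007 rot 0.104
218.0 [3.946, -0.602] 0.007 rot 0.104
222.0 [4.343, -0.652] 0.007 rot 0.104
```

>>> {"op": "apply_moves", "data": {
  "targets": [
    {"hand":1,"slide":[0.19,-0.052,0],"rot":[0,0,0.022]},
    {"hand":1,"slide":[0.384,-0.101,0],"rot":[0,0,0.044]},
    {"hand":1,"slide":[0.58,-0.142,0],"rot":[0,0,0.061]},
    {"hand":1,"slide":[0.775,-0.179,0],"rot":[0,0,0.076]},
    {"hand":1,"slide":[0.97,-0.214,0],"rot":[0,0,0.087]},
    {"hand":1,"slide":[1.169,-0.247,0],"rot":[0,0,0.096]},
    {"hand":1,"slide":[1.564,-0.303,0],"rot":[0,0,0.103]},
    {"hand":1,"slide":[1.564,-0.303,0],"rot":[0,0,0.103]}
  ]
}}

```text
t: 24.38
tcp_pos: [0.5948, -0.2286, 0.0976]
ee_rot: [0.0, 0.063, 0.998, -0.0]
wrist_force: [-0.1, 0.0, 0.0]
finger_gap: 0.0316
gripper_force: 30.0
```

```bash
python3 st.py;python3 path.py 194 194 4 0.25 1.04
```

```text
t 24.38 p [ 0.5948 -0.2286  0.0976] along -142.6 lat(+x side) 68.37 yaw 82.8 F [-0.1  0.   0. ] T [-0.01 -0.14 -0.03] gap 0.0316
now [ 594.8 -228.6   97.6] flange [ 635.88573005 -233.7204621 ]
194.0 [-0.017, 0.001] 0.005 rot 0.001
```

>>> {"op": "apply_moves", "data": {
  "targets": [
    {"hand":1,"slide":[0.01,0.06,0],"rot":[0,0,0]},
    {"hand":1,"slide":[0.01,0.11,0],"rot":[0,0,0]},
    {"hand":1,"slide":[0.01,0.11,0],"rot":[0,0,0]}
  ]
}}

```text
t: 24.75
tcp_pos: [0.5946, -0.2274, 0.0975]
ee_rot: [-0.0, 0.063, 0.998, 0.0]
wrist_force: [-0.9, -0.2, 0.2]
finger_gap: 0.0322
gripper_force: 30.0
```

```bash
python3 st.py
```

```text
t 24.75 p [ 0.5946 -0.2274  0.0975] along -141.5 lat(+x side) 67.84 yaw 82.79 F [-0.9 -0.2  0.2] T [ 0.05 -0.17 -0.01] gap 0.0322
```

>>> {"op": "apply_moves", "data": {
  "targets": [
    {"hand":1,"slide":[-0.01,-0.11,0],"rot":[0,0,0]},
    {"hand":1,"slide":[-0.01,-0.17,0],"rot":[0,0,0]},
    {"hand":1,"slide":[-0.02,-0.22,0],"rot":[0,0,0]},
    {"hand":1,"slide":[-0.02,-0.22,0],"rot":[0,0,0]}
  ]
}}

```text
t: 25.25
tcp_pos: [0.5944, -0.2297, 0.0975]
ee_rot: [-0.0, 0.063, 0.998, -0.0]
wrist_force: [-1.1, 0.3, -0.0]
finger_gap: 0.0311
gripper_force: 30.0
```

```bash
python3 st.py;python3 path.py 194 226 4 0.25 1.04
```

```text
t 25.25 p [ 0.5944 -0.2297  0.0975] along -143.8 lat(+x side) 68.22 yaw 82.79 F [-1.1  0.3 -0. ] T [ 0.05 -0.15 -0.04] gap 0.0311
now [ 594.4 -229.7   97.5] flange [ 635.88573005 -233.7204621 ]
194.0 [0.026, 0.113] 0.007 rot 0.001
198.0 [0.422, 0.063] 0.007 rot 0.001
202.0 [0.819, 0.013] 0.007 rot 0.001
206.0 [1.216, -0.036] 0.007 rot 0.001
210.0 [1.613, -0.086] 0.007 rot 0.001
214.0 [2.01, -0.136] 0.007 rot 0.001
218.0 [2.407, -0.186] 0.007 rot 0.001
222.0 [2.804, -0.236] 0.007 rot 0.001
226.0 [3.201, -0.285] 0.007 rot 0.001
```

The collar is free by ±1.1 mm on the short leg, so it is centred. I'll approach the flange.

>>> {"op": "apply_moves", "data": {
  "targets": [
    {"hand":1,"slide":[0.026,0.11,0],"rot":[0,0,0]},
    {"hand":1,"slide":[0.422,0.063,0],"rot":[0,0,0]},
    {"hand":1,"slide":[0.819,0.013,0],"rot":[0,0,0]},
    {"hand":1,"slide":[1.216,-0.036,0],"rot":[0,0,0]},
    {"hand":1,"slide":[1.613,-0.086,0],"rot":[0,0,0]},
    {"hand":1,"slide":[1.613,-0.086,0],"rot":[0,0,0]}
  ]
}}

```text
t: 26.0
tcp_pos: [0.6109, -0.2305, 0.0975]
ee_rot: [0.0, 0.063, 0.998, 0.0]
wrist_force: [-0.3, 0.8, -0.2]
finger_gap: 0.0319
gripper_force: 30.0
```

```bash
python3 st.py
```

```text
t 26.0 p [ 0.6109 -0.2305  0.0975] along -140.7 lat(+x side) 84.4 yaw 82.8 F [-0.3  0.8 -0.2] T [ 0.02 -0.17  0.06] gap 0.0319
```

>>> {"op": "apply_moves", "data": {
  "targets": [
    {"hand":1,"slide":[0.15,-0.02,0],"rot":[0,0,0]},
    {"hand":1,"slide":[0.3,-0.04,0],"rot":[0,0,0]},
    {"hand":1,"slide":[0.5,-0.06,0],"rot":[0,0,0]},
    {"hand":1,"slide":[0.65,-0.08,0],"rot":[0,0,0]},
    {"hand":1,"slide":[0.65,-0.08,0],"rot":[0,0,0]}
  ]
}}

```text
t: 26.62
tcp_pos: [0.6172, -0.2313, 0.0975]
ee_rot: [0.0, 0.063, 0.998, -0.0]
wrist_force: [1.1, -0.3, -0.0]
finger_gap: 0.0316
gripper_force: 30.0
```

```bash
python3 st.py;python3 path.py 218 226 4 0.25 1.04
```

```text
t 26.62 p [ 0.6172 -0.2313  0.0975] along -140.0 lat(+x side) 90.71 yaw 82.79 F [ 1.1 -0.3 -0. ] T [ 0.05 -0.14 -0.05] gap 0.0316
now [ 617.2 -231.3   97.5] flange [ 635.88573005 -233.7204621 ]
218.0 [0.132, -0.025] 0.007 rot 0.001
222.0 [0.529, -0.075] 0.007 rot 0.001
226.0 [0.926, -0.125] 0.007 rot 0.001
```

>>> {"op": "apply_moves", "data": {
  "targets": [
    {"hand":1,"slide":[0.1,-0.01,0],"rot":[0,0,0]},
    {"hand":1,"slide":[0.2,-0.025,0],"rot":[0,0,0]},
    {"hand":1,"slide":[0.3,-0.04,0],"rot":[0,0,0]},
    {"hand":1,"slide":[0.3,-0.04,0],"rot":[0,0,0]}
  ]
}}

```text
t: 27.12
tcp_pos: [0.6201, -0.2317, 0.0975]
ee_rot: [0.0, 0.063, 0.998, -0.0]
wrist_force: [-0.6, -0.3, -0.5]
finger_gap: 0.0317
gripper_force: 30.0
```

>>> {"op": "apply_moves", "data": {
  "targets": [
    {"hand":1,"slide":[0.05,-0.005,0],"rot":[0,0,0]},
    {"hand":1,"slide":[0.1,-0.01,0],"rot":[0,0,0]},
    {"hand":1,"slide":[0.1,-0.01,0],"rot":[0,0,0]}
  ]
}}

```text
t: 27.5
tcp_pos: [0.6211, -0.2318, 0.0975]
ee_rot: [-0.0, 0.063, 0.998, 0.0]
wrist_force: [-0.6, -0.1, -0.6]
finger_gap: 0.0318
gripper_force: 30.0
```

>>> {"op": "apply_moves", "data": {
  "targets": [
    {"hand":1,"slide":[0.05,-0.005,0],"rot":[0,0,0]},
    {"hand":1,"slide":[0.05,-0.005,0],"rot":[0,0,0]}
  ]
}}

```text
t: 27.75
tcp_pos: [0.6216, -0.2319, 0.0976]
ee_rot: [0.0, 0.063, 0.998, -0.0]
wrist_force: [-0.0, -0.3, -0.1]
finger_gap: 0.0315
gripper_force: 30.0
```

>>> {"op": "apply_moves", "data": {
  "targets": [
    {"hand":1,"slide":[0.05,-0.005,0],"rot":[0,0,0]},
    {"hand":1,"slide":[0.05,-0.005,0],"rot":[0,0,0]}
  ]
}}

```text
t: 28.0
tcp_pos: [0.6218, -0.2319, 0.0975]
ee_rot: [-0.0, 0.063, 0.998, 0.0]
wrist_force: [-1.5, 0.9, 1.0]
finger_gap: 0.0317
gripper_force: 30.0
```

>>> {"op": "apply_moves", "data": {
  "targets": [
    {"hand":1,"slide":[0.05,-0.005,0],"rot":[0,0,0]},
    {"hand":1,"slide":[0.05,-0.005,0],"rot":[0,0,0]},
    {"hand":1,"slide":[0.05,-0.005,0],"rot":[0,0,0]}
  ]
}}

```text
t: 28.38
tcp_pos: [0.6219, -0.2319, 0.0975]
ee_rot: [-0.001, 0.063, 0.998, 0.0]
wrist_force: [-4.4, 0.9, 2.6]
finger_gap: 0.0316
gripper_force: 30.0
```

>>> {"op": "apply_moves", "data": {
  "targets": [
    {"hand":1,"slide":[0.04,-0.005,0],"rot":[0,0,0]},
    {"hand":1,"slide":[0.04,-0.005,0],"rot":[0,0,0]},
    {"hand":1,"slide":[0.04,-0.005,0],"rot":[0,0,0]}
  ]
}}

```text
t: 28.75
tcp_pos: [0.6219, -0.2319, 0.0974]
ee_rot: [-0.001, 0.063, 0.998, 0.0]
wrist_force: [-7.8, 1.2, 4.4]
finger_gap: 0.0315
gripper_force: 30.0
```

```bash
python3 st.py
```

```text
t 28.75 p [ 0.6219 -0.2319  0.0974] along -139.5 lat(+x side) 95.43 yaw 82.79 F [-7.8  1.2  4.4] T [0.23 1.05 0.15] gap 0.0315
```

>>> {"op": "apply_moves", "data": {
  "targets": [
    {"hand":1,"slide":[0.02,-0.002,0.03],"rot":[0,0,0]},
    {"hand":1,"slide":[0.03,-0.003,0.03],"rot":[0,0,0]},
    {"hand":1,"slide":[0.03,-0.003,0.03],"rot":[0,0,0]}
  ]
}}

```text
t: 29.12
tcp_pos: [0.6219, -0.2319, 0.0975]
ee_rot: [-0.002, 0.063, 0.998, 0.0]
wrist_force: [-6.9, 1.5, 3.5]
finger_gap: 0.0314
gripper_force: 30.0
```

```bash
python3 st.py
```

```text
t 29.12 p [ 0.6219 -0.2319  0.0975] along -139.5 lat(+x side) 95.44 yaw 82.79 F [-6.9  1.5  3.5] T [0.18 1.22 0.09] gap 0.0314
```

>>> {"op": "apply_moves", "data": {
  "targets": [
    {"hand":1,"slide":[0.03,-0.003,0],"rot":[0,0,0]},
    {"hand":1,"slide":[0.05,-0.005,0],"rot":[0,0,0]},
    {"hand":1,"slide":[0.05,-0.005,0],"rot":[0,0,0]}
  ]
}}

```text
t: 29.5
tcp_pos: [0.6219, -0.2319, 0.0974]
ee_rot: [-0.002, 0.063, 0.998, 0.0]
wrist_force: [-10.9, 1.1, 4.8]
finger_gap: 0.0317
gripper_force: 30.0
```

```bash
python3 st.py
```

```text
t 29.5 p [ 0.6219 -0.2319  0.0974] along -139.5 lat(+x side) 95.44 yaw 82.79 F [-10.9   1.1   4.8] T [0.29 1.69 0.15] gap 0.0317
```

The push is 10.9 N on the flange, so it is home. I'll ease to a light push, then open and rise.

>>> {"op": "apply_moves", "data": {
  "targets": [
    {"hand":1,"slide":[-0.05,0.005,0.02],"rot":[0,0,0]},
    {"hand":1,"slide":[-0.1,0.01,0.02],"rot":[0,0,0]},
    {"hand":1,"slide":[-0.1,0.01,0.02],"rot":[0,0,0]},
    {"hand":-0.4,"slide":[-0.1,0.01,0.02],"rot":[0,0,0]},
    {"hand":-0.4,"slide":[-0.1,0.01,0.02],"rot":[0,0,0]},
    {"hand":-0.4,"slide":[-0.1,0.01,0.02],"rot":[0,0,0]},
    {"hand":-0.4,"slide":[-0.1,0.01,0.02],"rot":[0,0,0]},
    {"hand":-0.4,"slide":[-0.1,0.01,0.02],"rot":[0,0,0]}
  ]
}}

```text
t: 30.5
tcp_pos: [0.6228, -0.2319, 0.0981]
ee_rot: [0.0, 0.063, 0.998, 0.0]
wrist_force: [-0.3, 0.1, -0.8]
finger_gap: 0.0648
gripper_force: 0.0
```

```bash
python3 st.py
```

```text
t 30.5 p [ 0.6228 -0.2319  0.0981] along -139.3 lat(+x side) 96.37 yaw 82.79 F [-0.3  0.1 -0.8] T [ 0.1  -0.15  0.  ] gap 0.0648
```

>>> {"op": "apply_moves", "data": {
  "targets": [
    {"hand":-0.4,"slide":[0,0,2],"rot":[0,0,0]},
    {"hand":-0.4,"slide":[0,0,5],"rot":[0,0,0]},
    {"hand":-0.4,"slide":[0,0,10],"rot":[0,0,0]},
    {"hand":-0.4,"slide":[-4,1,15],"rot":[0,0,0]},
    {"hand":-0.4,"slide":[-8,2,18],"rot":[0,0,0]},
    {"hand":-0.4,"slide":[-10,3,18],"rot":[0,0,0]},
    {"hand":-0.4,"slide":[-10,3,18],"rot":[0,0,0]},
    {"hand":-0.4,"slide":[-10,3,18],"rot":[0,0,0]}
  ]
}}

```text
t: 31.5
tcp_pos: [0.5232, -0.2021, 0.2785]
ee_rot: [0.0, 0.063, 0.998, -0.0]
wrist_force: [0.4, 0.1, 0.2]
finger_gap: 0.0651
gripper_force: 0.0
```

Run:
```python
from h import *
o=[]
for n,s in(("wrist",50),("side",32),("scene",32)):
    c=calibration(n);i=capture(n);q=np.array(c["intrinsics"])@(np.linalg.inv(c["cam_to_world"])@np.array([.624,-.232,.11,1]))[:3];u,v=(q[:2]/q[2]).astype(int);print(n,u,v)
    i=cv2.copyMakeBorder(i,s,s,s,s,cv2.BORDER_CONSTANT);u=np.clip(u,0,639);v=np.clip(v,0,399)
    o.append(cv2.resize(i[v:v+2*s,u:u+2*s,::-1],(264,264),interpolation=cv2.INTER_CUBIC))
cv2.imwrite("pics/end.png",np.hstack(o))
print(get_state()["t"])
```

```text
wrist 301 269
side 326 129
scene 223 235
31.65
```

View pics/end.png

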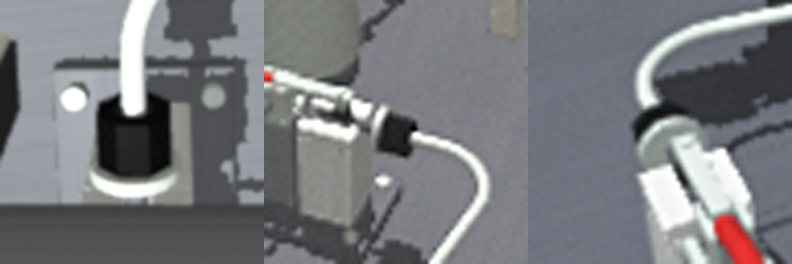

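The collar sits flush against the flange in all three views (wrist about (301,269), side (326,129), scene (223,235)), and the gripper is clear. Handing in.

```bash
python3 -c "
from rig import *
print(finish_job())"
```

```text
the job is handed in; nothing more can be done
None
```

The black collar is on the handle and seated flush against the flange. It was pushed home with about 11 N, and no wrist force reading, checked between moves, went above about 12 N. It was then released with the gripper clear, and the job was handed in at about 32 s; the hand-in returned no verdict.

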